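Open the transilluminator's amber shield to the set angle and hold it

ROBOT

A 7-joint arm with a two-finger parallel gripper is mounted at the origin on the work surface. World frame = base frame: x ahead of the robot, y to its left, z up, the work surface at z = 0. Lengths are in m, angles in degrees, forces in N, time in s.
With the tool pointing down it reaches from about 0.425 to 0.875 m from the base axis. Payload 9.9 kg.
Tool frame: the origin (TCP) lies midway between the tips of the shut fingers; the grasp point (between the pads) lies 19 mm behind it; z points along the fingers, y is the direction in which the jaws open and shut (so a half turn about z gives the same grasp; the last joint's range is limited). The gripper opens to 85 mm and grips with 20 to 120 N. Pads are 22 mm wide; open, the fingers measure 114 mm over their backs; the gripper's body (76 mm by 85 mm) begins 54 mm behind the grasp point. The pads swing forward as they close: fully open they stand 13 mm farther back than shut.
Start: joints at [-69.889, 32.985, 1.427, 82.34, -0.859, 64.687, -3.237], TCP at [0.284, 0.612, 0.193] pointing down, gripper open.
Joint ranges: [-157.87, 157.87], [-19.46, 123.44], [-87.15, 90], [11.01, 140.99], [-62.26, 242.26], [9.8, 113.94], [-161.44, 161.44]. Speed limits (degrees/s): [127.2, 127.2, 172.46, 172.46, 180, 180, 180].

INTERFACE

Orientations are given as [roll, pitch, yaw] about the fixed x, y, z axes, in that order (R = Rz(yaw) Ry(pitch) Rx(roll)).
In Python, from rig import ctrl, snapshot, nets gives the robot as it stands.
- The arm moves only by the tool carry_out, never from a script. Its arguments are lists of equal length, an entry for each row: "travel": the shift along the tool's x, y, z in mm, a list of three; "roll": the turn about the tool's z in units of 6 degrees (1.0 is 6 degrees). In form: {"travel": [[tx, ty, tz], ...], "roll": [roll, ...]}. A call has exactly 10 rows; each row is the pose to reach, as a shift and turn from the pose measured when the call began, along the tool's axes at that moment; what a row does not reach only later rows make up. A row lasts 1/10 s, in which the tool goes at most 50 mm and 8.59 degrees, less where a joint would pass 70% of its speed; a pose out of reach is approached as far as the arm can. A call with a gripper value outside its range is refused whole. "grip" is the closure, from 0 (fully open) to 1 (shut), set as the call begins (left out, the last holds). The fingers move at their own pace and stop on an object; "force" is the grip in N (left out, the last holds). Time passes only in rows, so rows that repeat a pose let the fingers close, or fill a call up. It gives the time, the measured TCP pose, the force and the opening at its end, in the units of the state.
- ctrl.observe(): the state, without advancing time (a new reading comes with each control period).
- snapshot(name): name is "scene" or "top" or "wrist"; returns a dict with "color" (400x640x3 uint8, red, green, blue), "camera_matrix" (3x3 intrinsics, pixels), "position" and "attitude" of the camera in the world; the wrist camera has in their place "tool_from_camera" (4x4, takes a point from camera to tool coordinates, whose origin is the TCP and whose axes are the flange's). Camera axes: x right, y down, z forward; pixel columns grow to the right and rows downward; lengths in m; the calibration is good to about 2 mm. A picture is of the moment at which its call begins: read the wrist's pose just before it. There is no depth.
- ctrl.finish_job(): hands the job in, once; it reports no verdict.
Trained networks look in the newest picture that a camera, given by its name, has taken for a name from the list of things; names that differ only in an ending like _2 or _b are one class to them, and where a whole thing is asked for, a point or a joint stands for the part that bears it (a point fixed in the world has none). Each returns a list of dicts, best first, with "conf" (0 to 1); they miss things now and then, are a little off and sometimes report something else, mostly with a low value. They report only what shows in the picture. A call takes as long as a camera call. They do not tell look-alikes from the thing itself.
- nets.spot_in(camera, target): "bbox" ([left, top, right, bottom] in pixels, round what is visible of it).
- nets.cut_out(camera, target): "region" (400x640 bool, what is visible of it) and "bbox" ([left, top, right, bottom] in pixels, round what is visible of it).
The state is a dict: "time": time; "joints": joint angles; "joint_vel": joint speeds; "joint_torque": joint torques, N m; "position": TCP position; "tool_rot": TCP orientation; "wrist_force": force on the tool from outside, world axes, zero at the start; "torque": the same for the moment, N m; "gripper_width": finger opening in m.
Only numpy, scipy, OpenCV 4.12 (cv2) and the standard library are available. Lean on these libraries where they do the work, as an engineer would, in place of code of your own. Each camera call takes 0.05 s, during which the arm holds its last target.

TASK

The slides on the blue-light box have to be reached with the amber shield at its set viewing angle. Loosen the black wing knob on the stay's shoe a good quarter turn anticlockwise while the shield is still shut, then take the shield by its bar handle and swing it up until the black needle lies on the red marker of the angle scale. Finish while still holding the shield steadily there in the gripper (a colleague will then tighten the stay; until that is done the shield falls if let go): never let it drop, do not shift the red marker, and leave the beaker, bottle and slide box where they stand.

Things in the scene. Friction and masses are not known exactly. Their poses are not given: they have to be found in the camera images.
- base: White light box (blue-light transilluminator), 290 x 230 x 65 mm (x, y, z), fixed; origin at the centre of its underside, z up. In its frame: shield's hinge parallel to x at the +y side, handle at the -y side; stay rail (along y) with shoe and knob on top at x = -118 mm, a flat steel strut from shoe to shield; white arc scale at x = +124 mm, facing +x, up to 200 mm above the bench.
- shield: Amber sheet in a black frame, 200 x 210 mm (x, y), 9 mm thick, about 0.45 kg (varies); origin on the hinge axis, 83 mm above the bench; axes as the base's when shut (level). Opening turns it about the base's -x axis, its -y edge rising, up to 63 degrees. Knob tight: it cannot open. Knob loosened: it swings freely and falls shut if let go.
- hinge (a point): Point on the shield's hinge axis, level with the middle of the handle (10 mm to +x of the base's origin); fixed to the base, with the base's axes.
- handle (a point): Middle of the shield's steel bar handle: a round bar 12 mm thick, 110 mm long, parallel to the hinge, 42 mm above the sheet's middle plane and 185 mm from the hinge line (along the sheet), on two 10 mm posts 50 mm either side of the middle. Has the shield's axes (bar along x) and tilts with it.
- pointer (a point): Point on the shield's black needle (3 mm thick), 130 mm from the hinge axis, in front of the scale's face; moves with the shield.
- mark (a point): Point on the red marker clip (6 mm thick, on the rim of the angle scale), 130 mm from the hinge axis; when the needle lies on the marker this point and pointer coincide. The clip is set somewhere between 26 and 44 degrees and could be pushed along the rim.
- marker (a joint): Angle (rad) at which the red marker clip is set; the shield has to be opened by this angle from shut.
- knob_grip (a point): On the axis of the black wing knob, at mid-height of its wings, 120 mm above the bench. The wings are an upright plate 44 mm long (along this point's y axis), 12 mm thick, 24 mm high, white line on top. It sits on a dark shoe sliding on the rail. The shield begins 28 mm to the base's +x side, its top 33 mm lower; as it opens, shoe and knob slide up to 80 mm to the base's +y.
- clamp_knob (a joint): Turn of the wing knob (rad): 0 is fully tight (wings along the base's y), growing anticlockwise seen from above to a stop at 1.9; starts at 0 to 0.2. From 0.9 on the shoe slides freely; over 1.05 counts as loosened. It stays where it is left; friction about 0.06 N m.
- beaker: Glass beaker, 68 mm across, 95 mm high, standing loose on the bench on the handle side of the light box; origin at the centre of its foot.
- bottle: Amber reagent bottle with black cap, 60 mm across, 115 mm high, standing loose on the bench on the handle side of the light box; origin at the centre of its foot.
- slide_box: Blue closed slide box, 94 x 84 x 36 mm, lying loose on the bench on the hinge side of the light box; origin at the centre of its underside.
There are look-alikes about, which are no part of the job. Several things look just like the slide_box: the one meant starts farthest to the robot's left.

How it is judged (in metres and radians):
On the way, in this order (a step that is already met when the one before it is completed fails the run):
1. the wing knob is loosened while the shield is still shut (value of joint clamp_knob above 1.05 rad and angle between shield's own z axis and vertical below 0.06 rad), for 0.2 s.
2. the gripper has swung the shield up to the red marker (distance between pointer and mark below 0.008 m and contact force between the fingers and shield above 0.5 N), for 0.3 s.
At the end, for the whole second after the job is handed in: The needle is within 8 mm of the red marker's point (about 3.5 degrees) and steady (under 0.1 rad/s), the shield carried by the fingers (at least 0.5 N on it) and by no loose thing, the wing knob still loosened (over 1.05 rad), so that the stay carries nothing (all of step 2 and angular speed of shield below 0.1 rad/s and value of joint clamp_knob above 1.05 rad and contact force between each of beaker, bottle, slide_box and shield below 0.1 N); the arm keeps its last pose, push and grip.
It fails at once if the shield is dropped or flung (faster than 2 rad/s) (angular speed of shield above 2 rad/s).
It fails at once if the red marker is shifted (over 4 mm) (distance of mark from where it was at the start of the episode above 0.004 m).
It fails at once if the beaker, bottle or slide box is moved by more than 15 mm or tipped (distance of any of beaker, bottle, slide_box from where it was at the start of the episode above 0.015 m or angle between any of beaker, bottle's own z axis and vertical above 0.3 rad).
It also fails if it takes over 45 s, if anything falls off the work surface, if the arm or the gripper's body presses on something with over 40 N, if the wrist force passes 120 N, or if a joint passes its speed limit or range.

## Working session

There is one attempt and no reset: what is moved stays moved. The work goes in short steps, Python scripts to look and compute and a tool call to move; the robot and the scene stay as the last step left them, time stands still between calls to the robot, and variables do not carry over. Pictures are saved under pics/ and viewed, and the job is handed in when it is done.

Besides the shell and the picture viewer there is one more tool, called after ">>>" by a JSON object that holds its "fn" and its "kwargs", one argument or row to a line. carry_out: Moves the arm, as the interface text tells. Its arguments: {"type":"object","properties":{"travel":{"type":"array","items":{"type":"array","items":{"type":"number"}}},"roll":{"type":"array","items":{"type":"number"}},"grip":{"type":"number"},"force":{"type":"number"}},"required":["travel","roll"]}

```bash
ls; mkdir -p pics; python3 - <<'E'
from rig import ctrl,snapshot,nets
import cv2,numpy as np
print(ctrl.observe())
for n in ["scene","top","wrist"]:
    s=snapshot(n); cv2.imwrite(f"pics/{n}0.png",s["color"][:,:,::-1])
    print(n,{k:np.round(v,4).tolist() for k,v in s.items() if k!="color"})
    for t in ["base","shield","handle","knob_grip","mark","pointer","beaker","bottle","slide_box"]:
        try: print(t,[(np.round(d["bbox"]).tolist(),round(d["conf"],2)) for d in nets.spot_in(n,t)][:5])
        except Exception as e: print(t,e)
E
```

```text
pics
{'time': 0.0, 'joints': array([-69.89150104,  33.03365357,   1.42435153,  82.38560752,
        -0.86005328,  64.68782442,  -3.23763098]), 'joint_vel': array([-0.04958226,  0.09799927,  0.03023482,  0.02769404,  0.12473307,
       -0.01748454,  0.12819348]), 'joint_torque': array([-1.73616500e-04, -7.65754795e+01,  2.24964403e+00, -2.85966969e+01,
        1.51069276e-02,  1.25252569e-02, -6.86033263e-05]), 'position': array([0.28408899, 0.61173308, 0.19243651]), 'tool_rot': array([-1.79903633e+02,  4.99795019e-03,  1.55090648e+02]), 'wrist_force': array([-0.56267319, -0.35576679,  0.12618029]), 'torque': array([0.00642535, 0.00362526, 0.03627815]), 'gripper_width': 0.08534609286092368}
scene {'camera_matrix': [[506.2658, 0.0, 310.1097], [0.0, 506.2658, 194.9775], [0.0, 0.0, 1.0]], 'position': [0.9238, -0.6122, 0.9822], 'attitude': [-140.3182, -0.6894, 29.0692]}
base [([234.0, 167.0, 392.0, 308.0], 0.88)]
shield [([249.0, 178.0, 375.0, 277.0], 0.95)]
handle [([252.0, 176.0, 378.0, 280.0], 0.88)]
knob_grip [([241.0, 193.0, 259.0, 217.0], 0.64)]
mark [([355.0, 225.0, 363.0, 235.0], 
[... 428 characters left out ...]
8.0, 129.0, 400.0, 226.0], 0.82)]
handle [([304.0, 132.0, 401.0, 224.0], 0.62)]
knob_grip []
mark [([362.0, 127.0, 373.0, 130.0], 0.43)]
pointer [([308.0, 132.0, 398.0, 223.0], 0.63)]
beaker [([420.0, 207.0, 450.0, 235.0], 0.81)]
bottle [([431.0, 159.0, 460.0, 184.0], 0.67)]
slide_box [([303.0, 266.0, 347.0, 308.0], 0.86), ([246.0, 108.0, 285.0, 152.0], 0.72)]
wrist {'camera_matrix': [[333.1154, 0.0, 321.9559], [0.0, 333.1154, 202.6627], [0.0, 0.0, 1.0]], 'tool_from_camera': [[0.0001, -0.9574, -0.2889, 0.0733], [1.0, 0.0003, -0.0006, 0.0015], [0.0007, -0.2889, 0.9574, -0.1804], [0.0, 0.0, 0.0, 1.0]]}
base []
shield []
handle []
knob_grip []
mark []
pointer []
beaker []
bottle []
slide_box []
```

View pics/scene0.png

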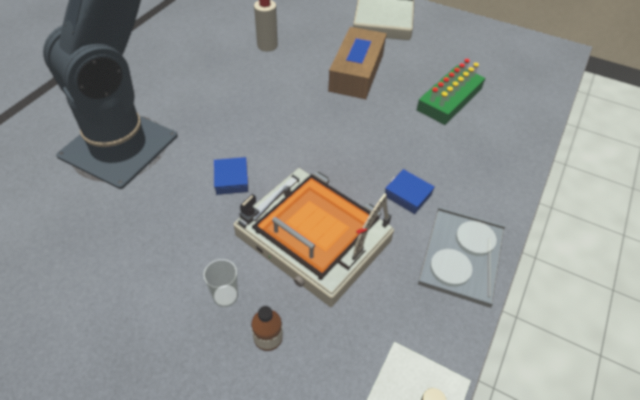

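View pics/top0.png

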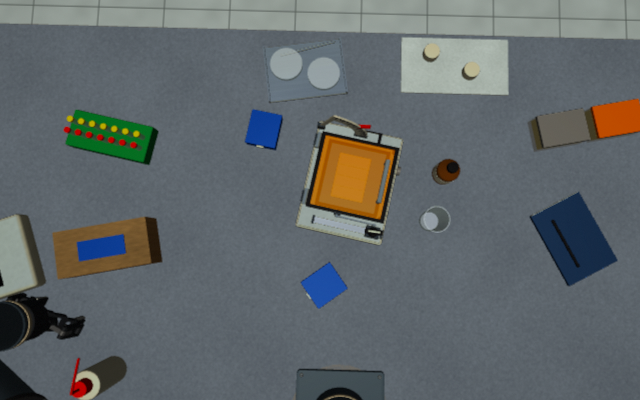

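```bash
python3 - <<'E'
import cv2
a=cv2.imread("pics/scene0.png")[150:350,190:450]; cv2.imwrite("pics/scene0c.png",cv2.resize(a,None,fx=3,fy=3,interpolation=cv2.INTER_CUBIC))
a=cv2.imread("pics/top0.png")[100:255,285:475]; cv2.imwrite("pics/top0c.png",cv2.resize(a,None,fx=3.8,fy=3.8,interpolation=cv2.INTER_CUBIC))
E
```

```text
(no output)
```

View pics/scene0c.png

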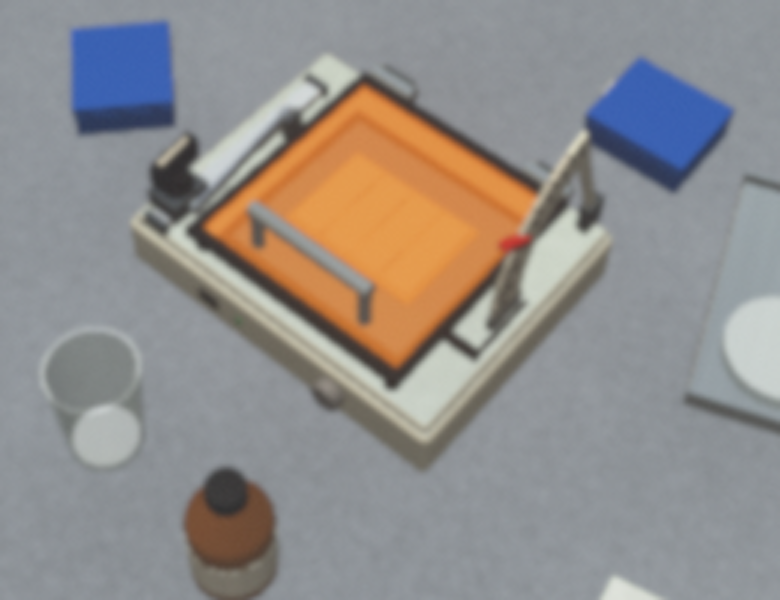

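View pics/top0c.png

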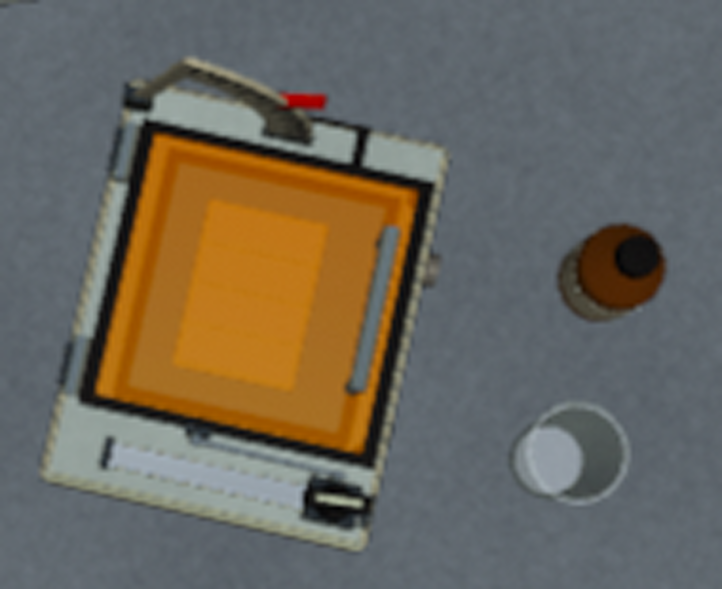

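The scene view shows the light box (234–392, 167–308), knob at about (250,205) and red clip at (361,231). Two blue boxes could be taken for the slide box, at top-view pixels (265,130) and (324,285). The one farther left is the one at (265,130), with larger y to be checked. There is only one knob and one bar handle. Next I'll fit the base pose.

```bash
cat > h.py <<'E'
import numpy as np
from scipy.spatial.transform import Rotation as R
from scipy.optimize import least_squares
def rot(a): return R.from_euler('xyz',a,degrees=True).as_matrix()
C={"scene":(506.2658,310.1097,194.9775,[0.9238,-0.6122,0.9822],[-140.3182,-0.6894,29.0692]),
"top":(464.3666,325.0412,200.1336,[0.4407,0.043,1.2693],[-174.4538,0.2933,-88.4105])}
def proj(c,P):
    f,cx,cy,p,a=C[c]; q=rot(a).T@(np.asarray(P)-p); return np.array([cx+f*q[0]/q[2],cy+f*q[1]/q[2]])
def atz(c,uv,z):
    f,cx,cy,p,a=C[c]; d=rot(a)@[(uv[0]-cx)/f,(uv[1]-cy)/f,1]; p=np.array(p); return p+d*(z-p[2])/d[2]
T=lambda x,y:(285+x/3.8,100+y/3.8)
S=lambda x,y:(190+x/3,150+y/3)
E
cat > fit.py <<'E'
from h import *
# b: x,y,yaw,hy(hinge y),ky(knob y)
def obs(b):
    x,y,w,hy,ky=b; M=R.from_euler('z',w).as_matrix(); W=lambda p:M@np.array(p)+[x,y,0]
    L=[("top",T(449,148),(.145,-.115,.065)),("top",T(363,550),(-.145,-.115,.065)),("top",T(43,477),(-.145,.115,.065)),
    ("scene",S(425,435),(.145,-.115,.065)),("scene",S(135,220),(-.145,-.115,.065)),("scene",S(608,238),(.145,.115,.065)),
    ("top",T(392,230),(.065,hy-.185,.125)),("top",T(353,386),(-.045,hy-.185,.125)),
    ("scene",S(252,210),(-.045,hy-.185,.125)),("scene",S(369,290),(.065,hy-.185,.125)),
    ("top",T(337,500),(-.118,ky,.132)),("scene",S(175,152),(-.118,ky,.132))]
    return L,W
f=lambda b:np.concatenate([proj(c,W(p))-uv for (L,W) in [obs(b)] for c,uv,p in L])
r=least_squares(f,[.5,0,0,.1,-.09],loss='soft_l1'); b=r.x
print(b,np.degrees(b[2])); print(f(b).reshape(-1,2).round(1).tolist())
L,W=obs(b)
for n,p in dict(handle=(.01,b[3]-.185,.125),knob=(-.118,b[4],.12),hinge=(.01,b[3],.083)).items(): print(n,W(p).round(4))
# marker
from scipy.optimize import least_squares as ls
for xm in (.126,.13,.134,.14):
    g=lambda a:np.concatenate([proj(c,W((xm,b[3]-rr*np.cos(a[0]),.083+rr*np.sin(a[0])))) -uv for rr in (.13,) for c,uv in (("scene",S(515,242)),("top",T(305,101)))])
    q=ls(g,[.6]); print(xm,np.degrees(q.x),q.fun.round(1))
for n,uv,z in (("beaker",(435,221),.05),("bottle",(452,170),.115),("sl1",(265,130),.036),("sl2",(324,285),.036)): print(n,atz("top",uv,z).round(3))
E
python3 fit.py
```

```text
[ 0.61017985 -0.01163111 -0.19274945  0.10586202 -0.08168321] -11.043729840364147
[[1.3, -2.0], [1.1, -0.0], [-1.5, -0.3], [-0.1, 1.1], [-4.1, -2.2], [2.8, -3.1], [-0.4, -1.5], [0.7, 0.3], [-0.8, -1.5], [0.1, 0.1], [0.1, -0.7], [-0.9, -1.0]]
handle [ 0.6048 -0.0912  0.125 ]
knob [ 0.4787 -0.0692  0.12  ]
hinge [0.6403 0.0904 0.083 ]
0.126 [33.20009604] [-0.7  0.4 -1.3 -0.4]
0.13 [33.14894297] [ 0.9  1.5 -0.9 -1.9]
0.134 [33.08949013] [ 2.5  2.6 -0.5 -3.5]
0.14 [32.98488644] [ 4.8  4.3  0.  -5.8]
beaker [ 0.512 -0.237  0.05 ]
bottle [ 0.637 -0.264  0.115]
sl1 [0.747 0.221 0.036]
sl2 [0.337 0.049 0.036]
```

```bash
cat >> h.py <<'E'
def rel(cur_p,cur_a,W):
    "W: list of (x,y,z,yaw) world -> tool rows mm and roll units"
    M=rot(cur_a); tr=[];ro=[]
    for x,y,z,w in W:
        tr.append((M.T@(np.array([x,y,z])-cur_p)*1000).round(0).astype(int).tolist())
        d=(cur_a[2]-w+180)%360-180; ro.append(round(d/6,2))
    print("travel",tr);print("roll",ro)
def lin(a,b,n): a,b=np.array(a,float),np.array(b,float); return [a+(b-a)*i/n for i in range(1,n+1)]
E
python3 - <<'E'
from h import *; from rig import ctrl
o=ctrl.observe(); p=o["position"]; a=o["tool_rot"]
s=[*p,a[2]]
rel(p,a,lin(s,[.31,.56,.26,148],2)+lin([.31,.56,.26,148],[.44,.23,.31,110],8))
E
```

```text
travel [[-23, -18, -33], [-45, -37, -67], [-77, -67, -73], [-110, -98, -79], [-142, -128, -85], [-174, -159, -92], [-206, -189, -98], [-238, -220, -104], [-270, -250, -110], [-302, -281, -117]]
roll [np.float64(0.59), np.float64(1.18), np.float64(1.97), np.float64(2.76), np.float64(3.56), np.float64(4.35), np.float64(5.14), np.float64(5.93), np.float64(6.72), np.float64(7.51)]
```

>>> {"fn": "carry_out", "kwargs": {
  "travel": [
    [-23, -18, -33],
    [-45, -37, -67],
    [-77, -67, -73],
    [-110, -98, -79],
    [-142, -128, -85],
    [-174, -159, -92],
    [-206, -189, -98],
    [-238, -220, -104],
    [-270, -250, -110],
    [-302, -281, -117]
  ],
  "roll": [0.6, 1.2, 2.0, 2.8, 3.6, 4.4, 5.1, 5.9, 6.7, 7.5],
  "grip": 0.4
}}

```text
time: 2.5
position: [0.4402, 0.2285, 0.3108]
tool_rot: [180.0, -0.0, 109.9]
wrist_force: [0.8, 0.4, -0.6]
gripper_width: 0.0511
```

```bash
python3 - <<'E'
from h import *; from rig import ctrl
o=ctrl.observe(); p=o["position"]; a=o["tool_rot"]; print(o)
s=[*p,a[2]]
rel(p,a,lin(s,[.485,-.06,.27,79],8)+[[.485,-.06,.27,79]]*2)
E
```

```text
{'time': 2.5, 'joints': array([-47.12039637,  12.67689483,  18.32348973,  97.70026186,
        -4.22136448,  70.26663823,  -7.88812755]), 'joint_vel': array([31.2695817 , -7.86538325, 22.14254046,  1.11717413, -2.2737897 ,
        7.74499196,  5.39862862]), 'joint_torque': array([-4.92271185e+00, -4.70126510e+01,  1.34008214e+00, -2.88128436e+01,
        3.17793677e-02, -4.38208098e-02, -2.74125058e-01]), 'position': array([0.44016703, 0.22847471, 0.31076232]), 'tool_rot': array([ 1.79973989e+02, -2.14541730e-02,  1.09901029e+02]), 'wrist_force': array([ 0.75197811,  0.37943659, -0.63322657]), 'torque': array([ 0.0157048 , -0.05152545,  0.0141417 ]), 'gripper_width': 0.05114441767031156}
travel [[-36, -7, 5], [-72, -14, 10], [-107, -21, 15], [-143, -28, 20], [-179, -35, 25], [-215, -42, 30], [-251, -49, 36], [-287, -56, 41], [-287, -56, 41], [-287, -56, 41]]
roll [np.float64(0.64), np.float64(1.29), np.float64(1.93), np.float64(2.58), np.float64(3.22), np.float64(3.86), np.float64(4.51), np.float64(5.15), np.float64(5.15), np.float64(5.15)]
```

>>> {"fn": "carry_out", "kwargs": {
  "travel": [
    [-36, -7, 5],
    [-72, -14, 10],
    [-107, -21, 15],
    [-143, -28, 20],
    [-179, -35, 25],
    [-215, -42, 30],
    [-251, -49, 36],
    [-287, -56, 41],
    [-287, -56, 41],
    [-287, -56, 41]
  ],
  "roll": [0.64, 1.3, 1.9, 2.6, 3.2, 3.9, 4.5, 5.15, 5.15, 5.15]
}}

```text
time: 3.5
position: [0.4851, -0.061, 0.2696]
tool_rot: [180.0, -0.0, 78.9]
wrist_force: [0.6, 0.4, -0.2]
gripper_width: 0.0516
```

```bash
python3 - <<'E'
from h import *; from rig import ctrl,snapshot,nets
import cv2
o=ctrl.observe(); p=o["position"]; a=o["tool_rot"]; print(p.tolist(),a.tolist(),o["joints"].round(1))
s=snapshot("wrist"); cv2.imwrite("pics/w1.png",s["color"][:,:,::-1])
print([(d["bbox"],d["conf"]) for d in nets.spot_in("wrist","knob_grip")])
print([(d["bbox"],d["conf"]) for d in nets.spot_in("wrist","mark")])
E
```

```text
[0.4851459417149454, -0.06104443925469899, 0.269611407612838] [179.99259951364562, -0.03383087847723327, 78.90944126102954] [-23.   15.   32.4 103.3  -8.9  64.3   1.3]
[([306.6, 166.5, 329.3, 210.3], 0.64)]
[([594.5, 92.7, 615.5, 123.1], 0.96)]
```

View pics/w1.png

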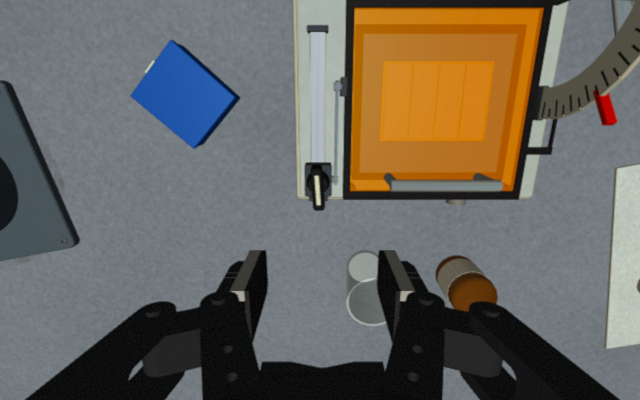

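```bash
python3 - <<'E'
import cv2
a=cv2.imread("pics/w1.png")[140:220,280:400]; cv2.imwrite("pics/w1c.png",cv2.resize(a,None,fx=6,fy=6,interpolation=cv2.INTER_CUBIC))
a=cv2.imread("pics/w1.png")[70:220,480:640]; cv2.imwrite("pics/w1d.png",cv2.resize(a,None,fx=4,fy=4,interpolation=cv2.INTER_CUBIC))
E
```

```text
(no output)
```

View pics/w1c.png

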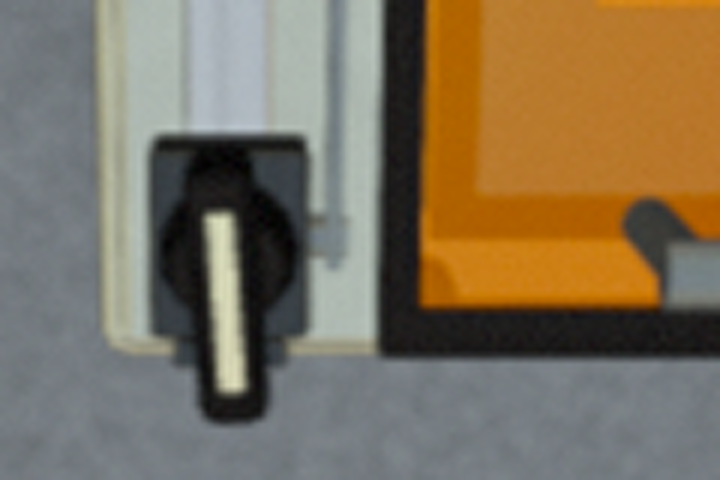

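View pics/w1d.png

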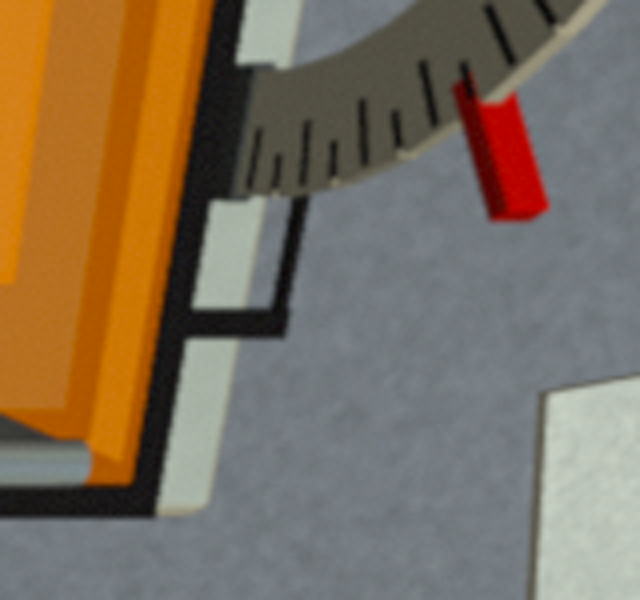

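```bash
cat > fit2.py <<'E'
from h import *
Kw=(333.1154,321.9559,202.6627)
TC=np.array([[0.0001,-0.9574,-0.2889,0.0733],[1,0.0003,-0.0006,0.0015],[0.0007,-0.2889,0.9574,-0.1804],[0,0,0,1]])
def projw(P,p,a):
    q=TC[:3,:3].T@(rot(a).T@(np.asarray(P)-p)-TC[:3,3]); return np.array([Kw[1]+Kw[0]*q[0]/q[2],Kw[2]+Kw[0]*q[1]/q[2]])
P1=(np.array([0.48515,-0.06104,0.26961]),[179.9926,-0.0338,78.9094])
def obs(b):
    x,y,w,hy,ky,k=b; M=R.from_euler('z',w).as_matrix(); W=lambda p:M@np.array(p)+[x,y,0]
    s,c=.015*np.sin(k),.015*np.cos(k)
    L=[("top",T(449,148),(.145,-.115,.065)),("top",T(363,550),(-.145,-.115,.065)),("top",T(43,477),(-.145,.115,.065)),
    ("scene",S(425,435),(.145,-.115,.065)),
    ("top",T(392,230),(.065,hy-.185,.125)),("top",T(353,386),(-.045,hy-.185,.125)),
    ("scene",S(252,210),(-.045,hy-.185,.125)),("scene",S(369,290),(.065,hy-.185,.125)),
    ("top",T(337,500),(-.118,ky,.132)),("scene",S(175,152),(-.118,ky,.132)),
    ("w",(297.5,198.3),(-.145,-.115,.065)),("w",(532,198),(.145,-.115,.065)),
    ("w",(390.8,185.8),(-.045,hy-.185,.125)),("w",(502.5,185.5),(.065,hy-.185,.125)),
    ("w",(317.6,190.4),(-.118,ky,.132))]
    return L,W
pj=lambda c,P: projw(P,*P1) if c=="w" else proj(c,P)
f=lambda b:np.concatenate([(pj(c,W(p))-uv)*(1 if c=="w" else .5) for (L,W) in [obs(b)] for c,uv,p in L])
if __name__=="__main__":
    r=least_squares(f,[.6,0,-.19,.1,-.09,0],loss='soft_l1'); b=r.x
    print(b,np.degrees(b[2])); print(f(b).reshape(-1,2).round(1).tolist())
    L,W=obs(b)
    for n,p in dict(handle=(.01,b[3]-.185,.125),knob=(-.118,b[4],.12),hinge=(.01,b[3],.083)).items(): print(n,W(p).round(4))
    # knob angle: ends of white line back-projected to z=.132
    def back(uv,z):
        d=rot(P1[1])@TC[:3,:3]@[(uv[0]-Kw[1])/Kw[0],(uv[1]-Kw[2])/Kw[0],1]; o=P1[0]+rot(P1[1])@TC[:3,3]; return o+d*(z-o[2])/d[2]
    e1,e2=back((316.5,175.2),.132),back((318.8,205.5),.132); v=e1-e2
    print("line",np.linalg.norm(v),np.degrees(np.arctan2(v[1],v[0]))-90-np.degrees(b[2]),(e1+e2)/2)
    for rr in (.12,.13,.14):
      for xm in (.126,.132):
        g=lambda a:np.concatenate([pj(c,W((xm,b[3]-rr*np.cos(a[0]),.083+rr*np.sin(a[0])))) -uv for c,uv in (("scene",S(515,242)),("top",T(305,101)),("w",(480+505/4,70+155/4)))])
        q=least_squares(g,[.6]); print(rr,xm,np.degrees(q.x),q.fun.round(1))
E
python3 fit2.py
```

```text
[ 0.61296486 -0.00719243 -0.19209211  0.10079988 -0.08716357  0.        ] -11.006067393687513
[[-0.2, -1.5], [-0.3, -0.6], [-1.6, -0.7], [1.1, -0.0], [-0.1, -1.1], [0.5, -0.2], [-0.1, -0.5], [0.4, 0.3], [0.2, -0.7], [-0.2, -0.2], [-1.3, 0.4], [5.4, 0.4], [-0.2, -0.1], [-2.2, 0.0], [0.2, -0.0]]
handle [ 0.6067 -0.0918  0.125 ]
knob [ 0.4805 -0.0702  0.12  ]
hinge [0.642  0.0898 0.083 ]
line 0.030942819761548924 3.912757986950222 [ 0.48034607 -0.07039585  0.132     ]
0.12 0.126 [32.00586528] [  1.7   0.9  -4.1  -0.9  -8.4 -10.5]
0.12 0.132 [30.14192228] [ 3.4  4.1 -2.9 -2.7 -5.1 -8.1]
0.13 0.126 [33.68879737] [ 0.2  0.4 -1.3 -1.3 -2.2 -2.7]
0.13 0.132 [31.83763516] [ 1.8  3.8  0.  -3.   0.8 -0. ]
0.14 0.126 [35.09010474] [-1.3 -0.   1.6 -1.6  4.1  5.4]
0.14 0.132 [33.24534826] [ 0.2  3.5  3.  -3.3  6.8  8.3]
```

```bash
python3 - <<'E'
from h import *; from rig import ctrl
o=ctrl.observe(); p=o["position"]; a=o["tool_rot"]; print(p,o["time"])
rel(p,a,lin([*p,a[2]],[.4805,-.0702,.112,83],7)+[[.4805,-.0702,.112,83]])
E
```

```text
[ 0.48532836 -0.05916655  0.26972031] 3.65
travel [[-2, 0, 23], [-3, -1, 45], [-5, -1, 68], [-7, -2, 90], [-9, -2, 113], [-10, -2, 135], [-12, -3, 158], [-12, -3, 158]]
roll [np.float64(-0.09), np.float64(-0.18), np.float64(-0.28), np.float64(-0.37), np.float64(-0.46), np.float64(-0.55), np.float64(-0.64), np.float64(-0.64)]
```

>>> {"fn": "carry_out", "kwargs": {
  "travel": [
    [-4, 0, 23],
    [-8, -1, 45],
    [-12, -2, 68],
    [-12, -2, 90],
    [-12, -2, 113],
    [-12, -3, 135],
    [-12, -3, 150],
    [-12, -3, 158],
    [-12, -3, 158],
    [-12, -3, 158]
  ],
  "roll": [-0.1, -0.2, -0.3, -0.4, -0.5, -0.6, -0.7, -0.7, -0.7, -0.7]
}}

```text
time: 4.65
position: [0.4807, -0.0699, 0.1123]
tool_rot: [179.9, -0.1, 83.4]
wrist_force: [0.7, 0.2, 0.5]
gripper_width: 0.0515
```

```bash
python3 - <<'E'
from h import *; from rig import ctrl,snapshot,nets
import cv2
o=ctrl.observe(); p=o["position"]; a=o["tool_rot"]; print(p.tolist(),a.tolist(),o["joints"].round(1),o["wrist_force"])
s=snapshot("wrist"); cv2.imwrite("pics/w2.png",s["color"][:,:,::-1])
E
```

```text
[0.4806535353372862, -0.06987586494813716, 0.11227112900297542] [179.939504194109, -0.07692249244263487, 83.36259129198095] [-15.9  25.   26.5 117.1 -16.7  41.4  14.5] [0.72157893 0.23129241 0.46222537]
```

View pics/w2.png

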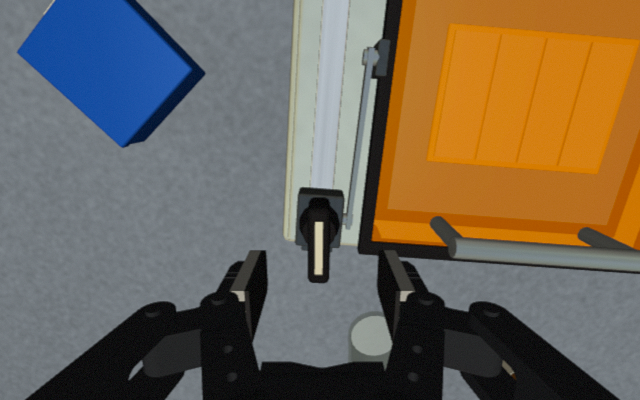

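>>> {"fn": "carry_out", "kwargs": {
  "travel": [
    [0, 0, 0],
    [0, 0, 0],
    [0, 0, 0],
    [0, 0, 0],
    [0, 0, 0],
    [0, 0, 0],
    [0, 0, 0],
    [0, 0, 0],
    [0, 0, 0],
    [0, 0, 0]
  ],
  "roll": [0, 0, 0, 0, 0, 0, 0, 0, 0, 0],
  "grip": 1,
  "force": 40
}}

```text
time: 5.7
position: [0.4808, -0.07, 0.1124]
tool_rot: [179.9, -0.1, 83.4]
wrist_force: [0.3, -0.2, -0.1]
gripper_width: -0.0004
```

```bash
python3 - <<'E'
from h import *; from rig import ctrl,snapshot,nets
import cv2
o=ctrl.observe(); print(o["gripper_width"],o["wrist_force"])
s=snapshot("wrist"); cv2.imwrite("pics/w3.png",s["color"][:,:,::-1])
s=snapshot("scene"); cv2.imwrite("pics/s3.png",cv2.resize(s["color"][130:330,180:440,::-1],None,fx=3,fy=3,interpolation=cv2.INTER_CUBIC))
E
```

```text
-0.0003551173515243884 [ 0.28560495 -0.18797849 -0.07692332]
```

View pics/w3.png

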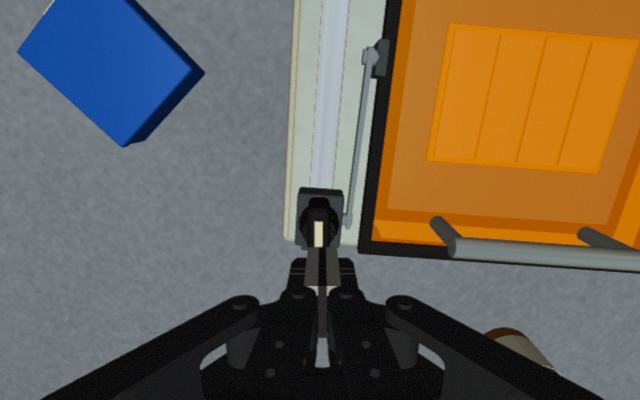

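View pics/s3.png

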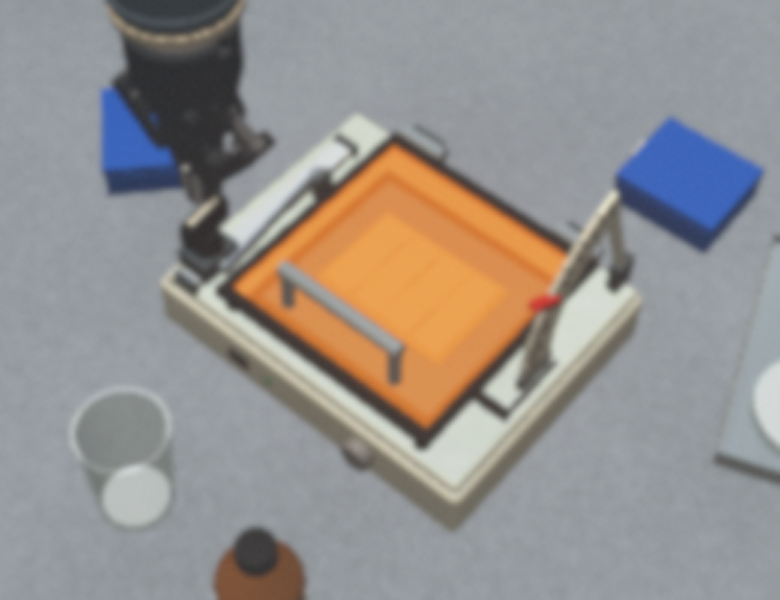

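```bash
python3 - <<'E'
from h import *; from fit2 import projw
for z in (.1124,.132,.14,.15,.16): print(z,proj("scene",(.4808,-.07,z)).round(1),projw((.4808,-.07,z),np.array([.4808,-.07,.1124]),[180,0,83.4]).round(1), projw((.482,-.059,z),np.array([.4808,-.07,.1124]),[180,0,83.4]).round(1))
import cv2
from rig import snapshot
s=snapshot("scene")["color"]; cv2.imwrite("pics/s4.png",cv2.resize(s[160:230,210:300,::-1],None,fx=8,fy=8,interpolation=cv2.INTER_CUBIC))
w=cv2.imread("pics/w3.png"); cv2.imwrite("pics/w3c.png",cv2.resize(w[180:330,250:390],None,fx=4,fy=4,interpolation=cv2.INTER_CUBIC))
E
```

```text
0.1124 [248.8 206. ] [319.6 233.7] [319.4 215.7]
0.132 [248.1 200.3] [319.3 247.8] [319.1 228.1]
0.14 [247.8 198. ] [319.2 254.4] [319. 234.]
0.15 [247.4 195. ] [319.  263.7] [318.8 242.1]
0.16 [247. 192.] [318.8 274.1] [318.5 251.4]
```

View pics/s4.png

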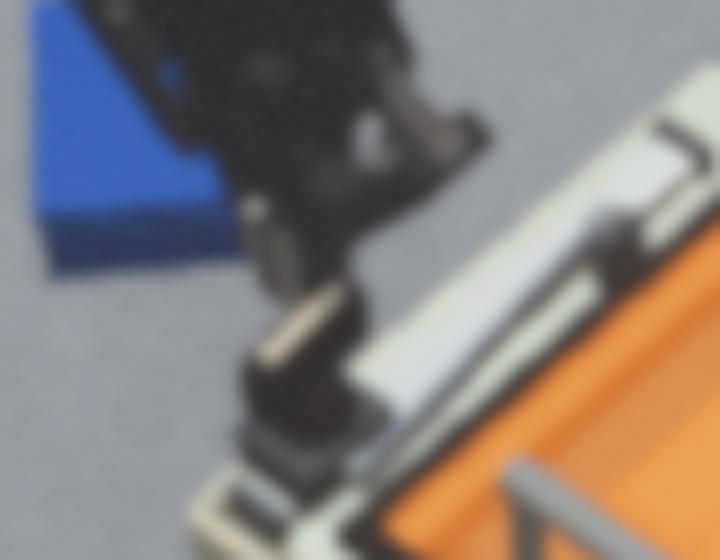

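View pics/w3c.png

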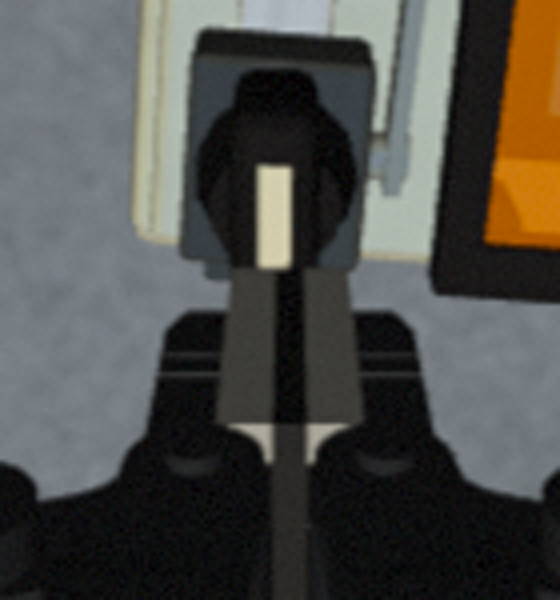

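>>> {"fn": "carry_out", "kwargs": {
  "travel": [
    [0, 0, 0],
    [0, 0, 0],
    [0, 0, 0],
    [0, 0, 0],
    [0, 0, 0],
    [0, 0, 3],
    [0, 0, 6],
    [0, 0, 9],
    [0, 0, 12],
    [0, 0, 12]
  ],
  "roll": [0, 0, 0, 0, 0, 0, 0, 0, 0, 0],
  "grip": 0.5
}}

```text
time: 6.85
position: [0.4805, -0.07, 0.1]
tool_rot: [180.0, -0.1, 83.3]
wrist_force: [1.5, 0.1, -0.2]
gripper_width: 0.0431
```

```bash
python3 - <<'E'
import cv2
from rig import snapshot,ctrl
print(ctrl.observe())
s=snapshot("scene")["color"]; cv2.imwrite("pics/s5.png",cv2.resize(s[160:230,210:300,::-1],None,fx=8,fy=8,interpolation=cv2.INTER_CUBIC))
w=snapshot("wrist")["color"]; cv2.imwrite("pics/w5.png",w[:,:,::-1])
E
```

```text
{'time': 6.85, 'joints': array([-15.24201565,  26.06032626,  25.80910282, 117.89087832,
       -17.56283068,  39.64374893,  15.27751637]), 'joint_vel': array([-0.15752422, -0.43132165,  0.2323882 , -0.3898711 ,  0.18690898,
        0.5944031 , -0.29600526]), 'joint_torque': array([  0.06960889, -53.39042187,   6.64102972, -19.25251007,
        -0.05396824,  -0.15032107,   0.0622764 ]), 'position': array([ 0.48050672, -0.0699768 ,  0.09995395]), 'tool_rot': array([ 1.79957876e+02, -7.20569649e-02,  8.33480884e+01]), 'wrist_force': array([ 1.4764187 ,  0.12924444, -0.19655984]), 'torque': array([ 0.03082291,  0.06432067, -0.0063123 ]), 'gripper_width': 0.04309570586716602}
```

View pics/s5.png

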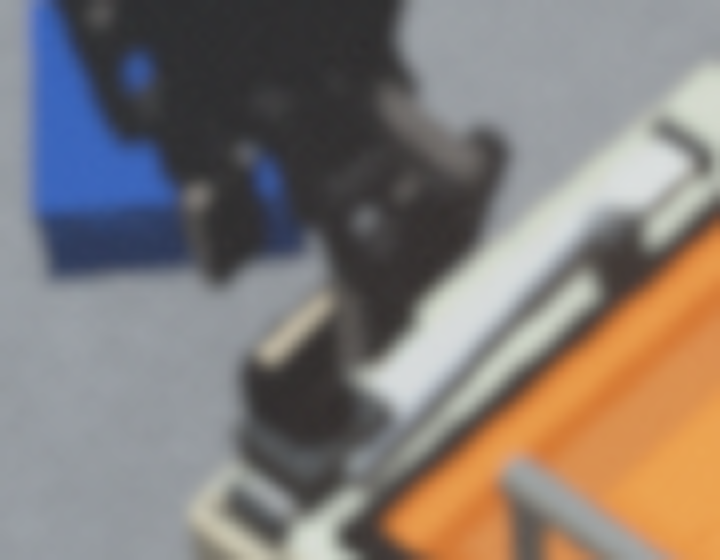

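View pics/w5.png

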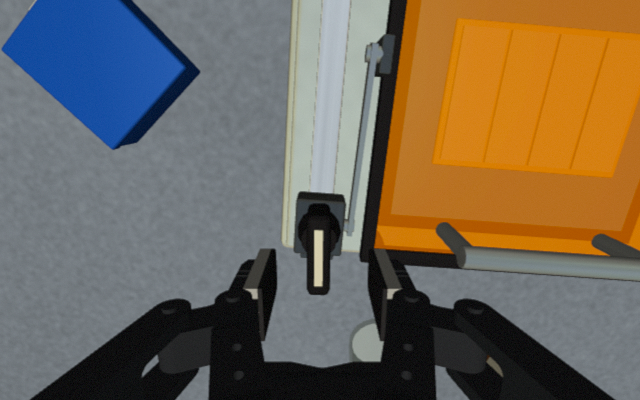

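```bash
python3 - <<'E'
from h import *
d=np.array([np.cos(np.radians(-6.6)),np.sin(np.radians(-6.6))])
for s,uv in ((.027,(255.6,206)),(-.027,(236.9,194.4))):
    c=np.array([.4805,-.07])+s*d
    for z in (.10,.11,.12,.13,.14,.15): print(s,z,proj("scene",(*c,z)).round(1),uv)
E
```

```text
0.027 0.1 [258.6 215.1] (255.6, 206)
0.027 0.11 [258.3 212.3] (255.6, 206)
0.027 0.12 [258.  209.5] (255.6, 206)
0.027 0.13 [257.7 206.6] (255.6, 206)
0.027 0.14 [257.4 203.7] (255.6, 206)
0.027 0.15 [257.1 200.8] (255.6, 206)
-0.027 0.1 [239.8 203.8] (236.9, 194.4)
-0.027 0.11 [239.4 200.9] (236.9, 194.4)
-0.027 0.12 [239.  198.1] (236.9, 194.4)
-0.027 0.13 [238.5 195.2] (236.9, 194.4)
-0.027 0.14 [238.1 192.2] (236.9, 194.4)
-0.027 0.15 [237.6 189.2] (236.9, 194.4)
```

>>> {"fn": "carry_out", "kwargs": {
  "travel": [
    [0, 0, 4],
    [0, 0, 8],
    [0, 0, 12],
    [0, 0, 16],
    [0, 0, 20],
    [0, 0, 20],
    [0, 0, 20],
    [0, 0, 20],
    [0, 0, 20],
    [0, 0, 20]
  ],
  "roll": [0, 0, 0, 0, 0, 0, 0, 0, 0, 0]
}}

```text
time: 7.95
position: [0.4809, -0.07, 0.0805]
tool_rot: [179.9, -0.1, 83.4]
wrist_force: [0.7, 0.8, 0.3]
gripper_width: 0.0426
```

>>> {"fn": "carry_out", "kwargs": {
  "travel": [
    [0, 0, 0],
    [0, 0, 0],
    [0, 0, 0],
    [0, 0, 0],
    [0, 0, 0],
    [0, 0, 0],
    [0, 0, 0],
    [0, 0, 0],
    [0, 0, 0],
    [0, 0, 0]
  ],
  "roll": [0, 0, 0, 0, 0, 0, 0, 0, 0, 0],
  "grip": 1,
  "force": 30
}}

```text
time: 8.95
position: [0.4793, -0.0698, 0.0806]
tool_rot: [-179.9, -0.1, 83.3]
wrist_force: [-6.0, 0.8, 9.1]
gripper_width: 0.011
```

```bash
python3 - <<'E'
import cv2
from rig import snapshot,ctrl
print(ctrl.observe())
s=snapshot("scene")["color"]; cv2.imwrite("pics/s6.png",cv2.resize(s[160:230,210:300,::-1],None,fx=8,fy=8,interpolation=cv2.INTER_CUBIC))
w=snapshot("wrist")["color"]; cv2.imwrite("pics/w6.png",w[:,:,::-1])
E
```

```text
{'time': 8.95, 'joints': array([-14.17219831,  27.66858224,  24.54700703, 119.15845682,
       -18.92509013,  36.91840407,  16.52068171]), 'joint_vel': array([-0.00475637,  0.0614753 , -0.06476452, -0.05244206, -0.04021859,
       -0.03250808, -0.00228015]), 'joint_torque': array([-1.60990533e-02, -5.15813184e+01,  6.25247732e+00, -1.99973863e+01,
       -2.69884374e-01, -2.03782707e+00,  4.32079355e-02]), 'position': array([ 0.47925963, -0.06979522,  0.08058877]), 'tool_rot': array([-1.79945518e+02, -1.12498758e-01,  8.33294295e+01]), 'wrist_force': array([-6.02160253,  0.76184622,  9.07701981]), 'torque': array([ 0.21974141,  1.23009398, -0.03618172]), 'gripper_width': 0.011045065009129324}
```

View pics/s6.png

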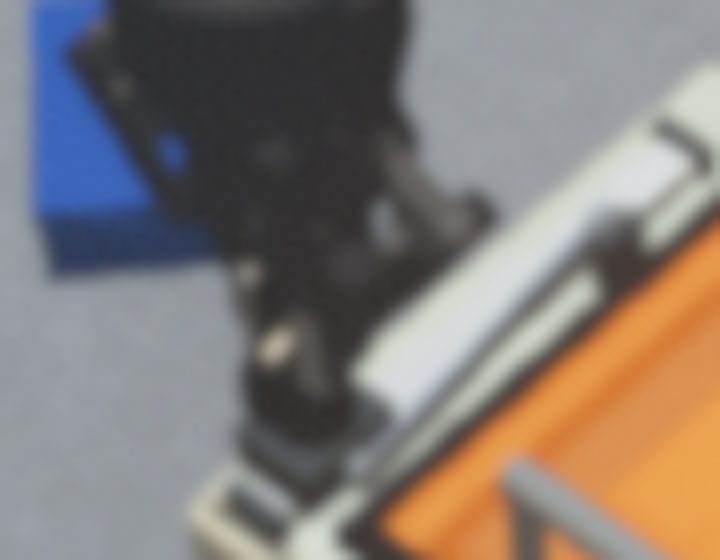

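View pics/w6.png

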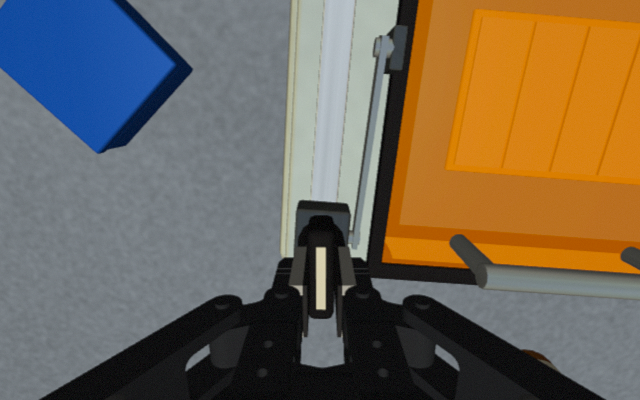

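>>> {"fn": "carry_out", "kwargs": {
  "travel": [
    [0, 0, -2],
    [0, 0, -2],
    [0, 0, -2],
    [0, 0, -2],
    [0, 0, -2],
    [0, 0, -2],
    [0, 0, -2],
    [0, 0, -2],
    [0, 0, -2],
    [0, 0, -2]
  ],
  "roll": [-0.6, -1.8, -3.1, -4.4, -5.7, -7, -8.3, -9.6, -10.8, -12]
}}

```text
time: 10.05
position: [0.4786, -0.0699, 0.0814]
tool_rot: [180.0, -0.2, 155.6]
wrist_force: [3.1, 0.0, -17.1]
gripper_width: 0.0111
```

>>> {"fn": "carry_out", "kwargs": {
  "travel": [
    [0, 0, 0],
    [0, 0, 0],
    [0, 0, 0],
    [0, 0, 0],
    [0, 0, 0],
    [0, 0, 0],
    [0, 0, 0],
    [0, 0, 0],
    [0, 0, 0],
    [0, 0, 0]
  ],
  "roll": [-0.5, -1, -1.5, -2, -2, -2, -2, -2, -2, -2]
}}

```text
time: 11.05
position: [0.4786, -0.0698, 0.0813]
tool_rot: [179.9, -0.2, 167.6]
wrist_force: [4.1, 0.1, -8.9]
gripper_width: 0.0111
```

```bash
python3 - <<'E'
import cv2
from rig import snapshot,ctrl
o=ctrl.observe(); print(o["position"],o["tool_rot"],o["joints"],o["wrist_force"],o["torque"])
w=snapshot("wrist")["color"]; cv2.imwrite("pics/w7.png",w[:,:,::-1])
E
```

```text
[ 0.47864883 -0.06983298  0.08127479] [ 1.79923040e+02 -1.66194277e-01  1.67613720e+02] [  3.20910306  25.45743677  -0.534289   118.51052162   0.21325295
  36.1841223   80.16770624] [ 4.0583304   0.13138646 -8.92414871] [-0.0429328  -0.70352126 -0.02591544]
```

View pics/w7.png

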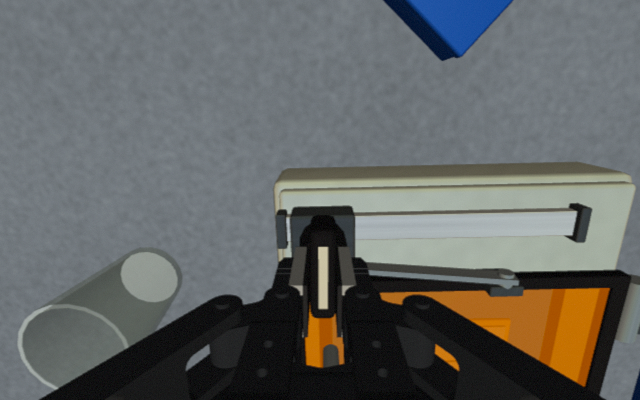

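>>> {"fn": "carry_out", "kwargs": {
  "travel": [
    [0, 0, 0],
    [0, 0, 0],
    [0, 0, 0],
    [0, 0, 0],
    [0, 0, -5],
    [0, 0, -20],
    [0, 0, -40],
    [0, 0, -60],
    [0, 0, -80],
    [0, 0, -80]
  ],
  "roll": [0, 0, 0, 0, 0, 0, 0, 0, 0, 0],
  "grip": 0.45
}}

```text
time: 12.1
position: [0.4803, -0.0702, 0.1639]
tool_rot: [179.9, 0.1, 167.6]
wrist_force: [0.0, -0.3, -0.4]
gripper_width: 0.0473
```

```bash
python3 - <<'E'
from h import *
import cv2
from rig import snapshot,ctrl
o=ctrl.observe(); p=o["position"];a=o["tool_rot"]; print(p,a,o["joints"],o["wrist_force"],o["gripper_width"])
w=snapshot("wrist")["color"]; cv2.imwrite("pics/w8.png",w[:,:,::-1])
rel(p,a,[[.6067,-.0918,.16,169]])
E
```

```text
[ 0.48034183 -0.07019402  0.16392557] [1.79884450e+02 8.97011322e-02 1.67605700e+02] [ 3.06442341e+00  1.88348811e+01 -2.76422214e-01  1.12694126e+02
 -1.30431516e-02  4.83634968e+01  8.04173341e+01] [ 0.04616023 -0.267872   -0.38935127] 0.047252308239125844
travel [[-128, 6, 4]]
roll [np.float64(-0.23)]
```

View pics/w8.png

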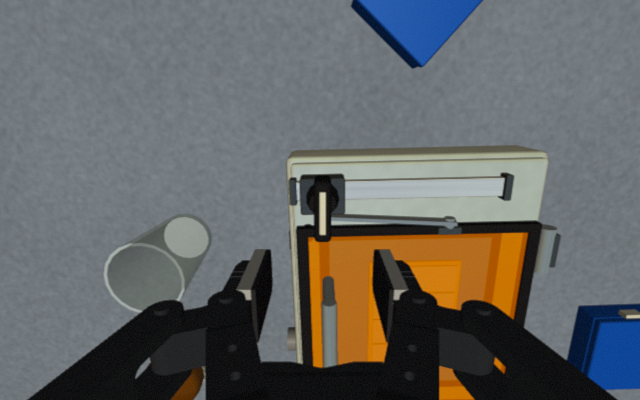

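>>> {"fn": "carry_out", "kwargs": {
  "travel": [
    [-16, 1, 0],
    [-32, 2, 0],
    [-50, 2, 0],
    [-70, 3, 0],
    [-90, 4, 0],
    [-110, 5, 6],
    [-128, 6, 14],
    [-128, 6, 24],
    [-128, 6, 34],
    [-128, 6, 34]
  ],
  "roll": [0, 0, -0.1, -0.1, -0.2, -0.2, -0.2, -0.2, -0.2, -0.2]
}}

```text
time: 13.15
position: [0.6037, -0.0913, 0.1265]
tool_rot: [179.9, -0.2, 168.8]
wrist_force: [-0.1, 0.0, -0.4]
gripper_width: 0.047
```

```bash
python3 - <<'E'
from h import *
from fit2 import projw
import cv2
from rig import snapshot,ctrl
o=ctrl.observe(); p=o["position"];a=o["tool_rot"]; print(p,a,o["joints"],o["wrist_force"],o["gripper_width"])
w=snapshot("wrist")["color"][:,:,::-1].copy()
h=np.array([.6067,-.0918,.125]); d=np.array([np.cos(np.radians(-11)),np.sin(np.radians(-11)),0])
for s in (-.055,0,.055): u=projw(h+s*d,p,a); print(s,u.round(1)); cv2.circle(w,tuple(int(v) for v in u.round()),3,(0,255,0),1)
cv2.imwrite("pics/w9.png",w)
s=snapshot("scene")["color"]; cv2.imwrite("pics/s9.png",cv2.resize(s[150:310,200:410,::-1],None,fx=3.7,fy=3.7,interpolation=cv2.INTER_CUBIC))
rel(p,a,[[.6067,-.0918,.077,169]])
E
```

```text
[ 0.60368964 -0.09134889  0.12647675] [179.92170622  -0.24363975 168.8131803 ] [ 4.44013140e+00  3.11856549e+01 -2.61301423e-01  9.72853470e+01
  3.56769050e-02  5.17616050e+01  8.30071902e+01] [-0.08280397  0.01048621 -0.38115809] 0.04699964057766281
-0.055 [319.3 143.3]
0 [319.8 237.6]
0.055 [320.3 317.9]
travel [[-3, 0, 49]]
roll [np.float64(-0.03)]
```

View pics/w9.png

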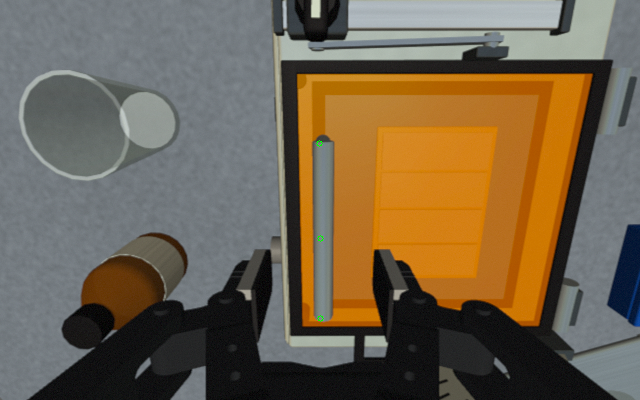

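View pics/s9.png

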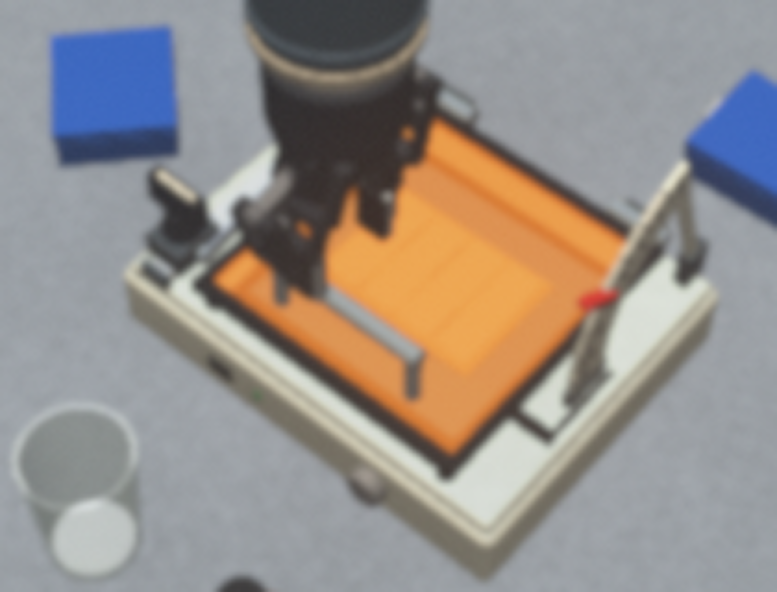

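>>> {"fn": "carry_out", "kwargs": {
  "travel": [
    [-1, 1, 6],
    [-2, 2, 12],
    [-3, 2, 18],
    [-3, 2, 24],
    [-3, 2, 30],
    [-3, 2, 36],
    [-3, 2, 42],
    [-3, 2, 48],
    [-3, 2, 48],
    [-3, 2, 48]
  ],
  "roll": [0, 0, 0, 0, 0, 0, 0, 0, 0, 0]
}}

```text
time: 14.25
position: [0.6082, -0.09, 0.0802]
tool_rot: [179.9, -0.1, 168.8]
wrist_force: [0.2, -1.0, 0.6]
gripper_width: 0.0471
```

>>> {"fn": "carry_out", "kwargs": {
  "travel": [
    [0, 0, 0],
    [0, 0, 0],
    [0, 0, 0],
    [0, 0, 0],
    [0, 0, 0],
    [0, 0, 0],
    [0, 0, 0],
    [0, 0, 0],
    [0, 0, 0],
    [0, 0, 0]
  ],
  "roll": [0, 0, 0, 0, 0, 0, 0, 0, 0, 0],
  "grip": 1,
  "force": 40
}}

```text
time: 15.25
position: [0.6082, -0.0916, 0.0807]
tool_rot: [180.0, -0.1, 168.7]
wrist_force: [-1.1, -5.8, 4.1]
gripper_width: 0.01
```

```bash
python3 - <<'E'
import cv2
from rig import snapshot,ctrl
o=ctrl.observe(); print(o["time"],o["position"],o["tool_rot"],o["joints"],o["wrist_force"],o["torque"])
w=snapshot("wrist")["color"]; cv2.imwrite("pics/w10.png",w[:,:,::-1])
s=snapshot("scene")["color"]; cv2.imwrite("pics/s10.png",cv2.resize(s[150:310,200:410,::-1],None,fx=3.7,fy=3.7,interpolation=cv2.INTER_CUBIC))
E
```

```text
15.25 [ 0.60815997 -0.09160545  0.080692  ] [ 1.79989850e+02 -5.05113932e-02  1.68746016e+02] [ 4.39741627 34.3919305  -0.30168375 99.52357287  0.2137219  46.13393405
 82.74623704] [-1.10386488 -5.82203608  4.06642416] [-1.1271613   0.37920279  0.01970184]
```

View pics/w10.png

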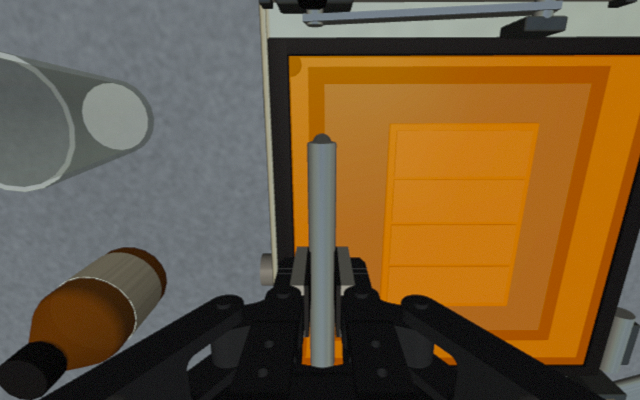

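View pics/s10.png

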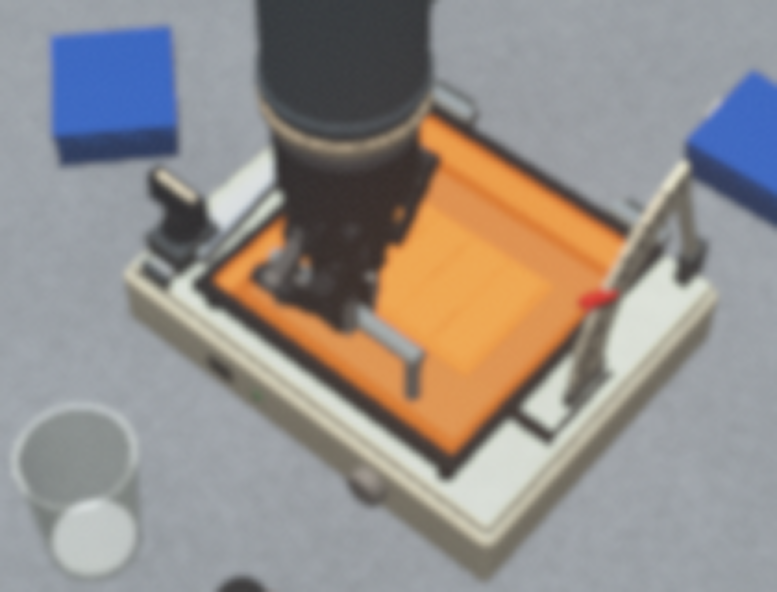

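```bash
python3 - <<'E'
import cv2
w=cv2.imread("pics/w10.png"); cv2.imwrite("pics/w10c.png",cv2.resize(w[225:375,255:385],None,fx=4,fy=4,interpolation=cv2.INTER_CUBIC))
from rig import snapshot
s=snapshot("scene")["color"]; cv2.imwrite("pics/s11.png",cv2.resize(s[205:265,260:330,::-1],None,fx=9,fy=9,interpolation=cv2.INTER_CUBIC))
E
```

```text
(no output)
```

View pics/w10c.png

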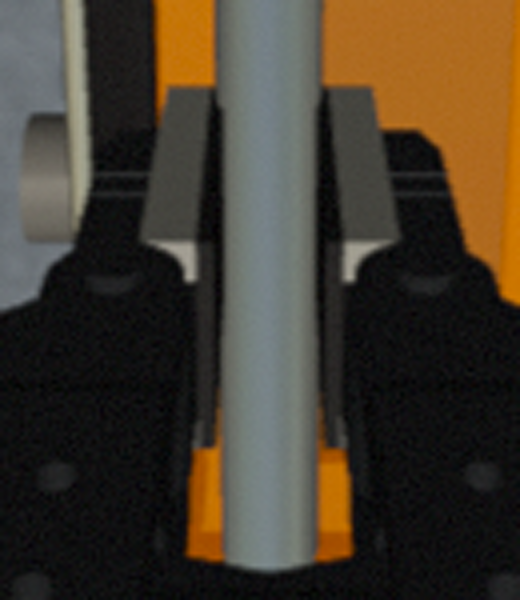

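View pics/s11.png

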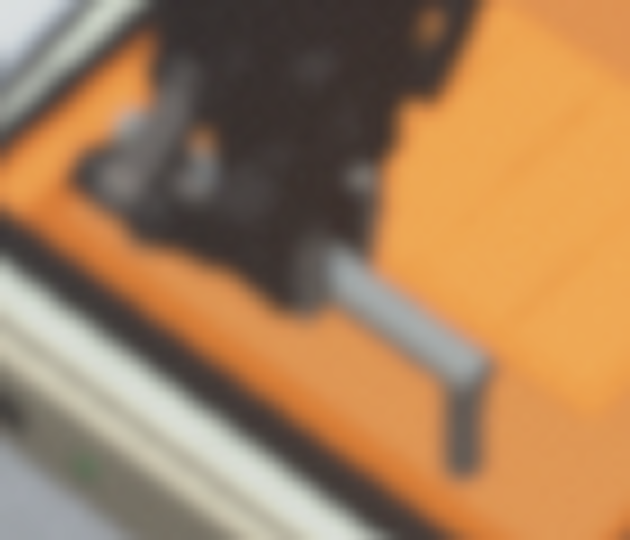

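```bash
cat >> h.py <<'E'
def arc(t0,ts):
    f=lambda t:np.array([-185*np.cos(t)+42*np.sin(t),42*np.cos(t)+185*np.sin(t)])
    a=f(np.radians(t0)); L=[f(np.radians(t))-a for t in ts]; print([[0,round(v[0],1),round(-v[1],1)] for v in L])
E
python3 -c "
from h import *
arc(0,[.6,1.6,2.8,4,5.2,6.4,7.6,8.8,10,10])"
```

```text
[[0, np.float64(0.4), np.float64(-1.9)], [0, np.float64(1.2), np.float64(-5.1)], [0, np.float64(2.3), np.float64(-9.0)], [0, np.float64(3.4), np.float64(-12.8)], [0, np.float64(4.6), np.float64(-16.6)], [0, np.float64(5.8), np.float64(-20.4)], [0, np.float64(7.2), np.float64(-24.1)], [0, np.float64(8.6), np.float64(-27.8)], [0, np.float64(10.1), np.float64(-31.5)], [0, np.float64(10.1), np.float64(-31.5)]]
```

>>> {"fn": "carry_out", "kwargs": {
  "travel": [
    [0, 0.4, -2],
    [0, 1.2, -5],
    [0, 2.3, -9],
    [0, 3.4, -13],
    [0, 4.6, -16.6],
    [0, 5.8, -20.4],
    [0, 7.2, -24],
    [0, 8.6, -28],
    [0, 10, -31.5],
    [0, 10, -31.5]
  ],
  "roll": [0, 0, 0, 0, 0, 0, 0, 0, 0, 0],
  "force": 60
}}

```text
time: 16.4
position: [0.6101, -0.0819, 0.1129]
tool_rot: [180.0, -0.0, 168.7]
wrist_force: [-1.4, -5.4, -1.5]
gripper_width: 0.0094
```

```bash
python3 - <<'E'
import cv2
from rig import snapshot,ctrl
o=ctrl.observe(); print(o["time"],o["position"],o["tool_rot"],o["wrist_force"],o["torque"],o["gripper_width"])
w=snapshot("wrist")["color"]; cv2.imwrite("pics/w12.png",w[:,:,::-1])
s=snapshot("scene")["color"]; cv2.imwrite("pics/s12.png",cv2.resize(s[150:310,200:410,::-1],None,fx=3.7,fy=3.7,interpolation=cv2.INTER_CUBIC))
E
```

```text
16.4 [ 0.61010483 -0.08187285  0.1128849 ] [ 1.79997198e+02 -3.45363301e-02  1.68737440e+02] [-1.42548003 -5.36460344 -1.49981059] [-1.09439337  0.28770096  0.07578515] 0.009386468486555964
```

View pics/w12.png

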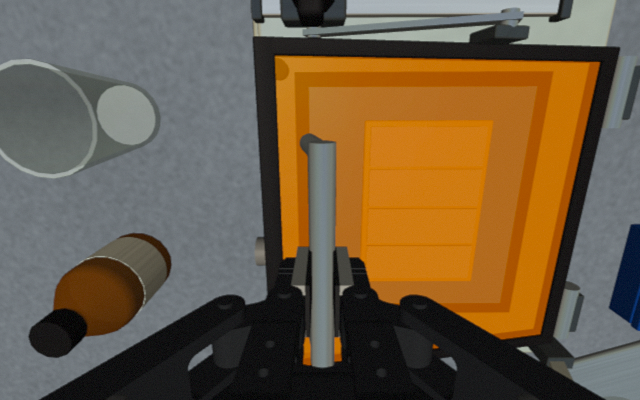

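View pics/s12.png

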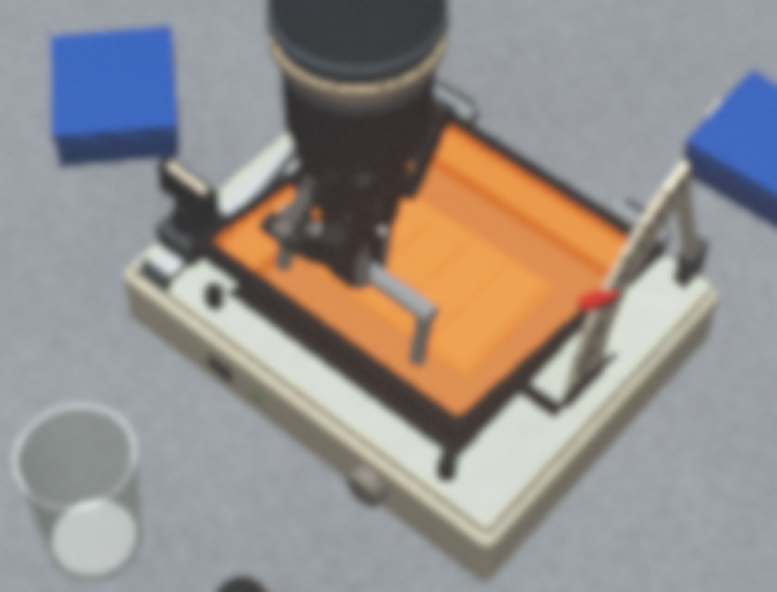

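```bash
python3 -c "
from h import *
arc(10,[10.6,11.6,12.8,14,15.2,16.4,17.6,18.8,19.6,20]);arc(20,[20.6,21.6,22.6,23.6,24.6,25.6,26.6,27.6,28,28])"
```

```text
[[0, np.float64(0.8), np.float64(-1.8)], [0, np.float64(2.1), np.float64(-4.9)], [0, np.float64(3.8), np.float64(-8.5)], [0, np.float64(5.6), np.float64(-12.0)], [0, np.float64(7.4), np.float64(-15.5)], [0, np.float64(9.3), np.float64(-19.0)], [0, np.float64(11.3), np.float64(-22.5)], [0, np.float64(13.3), np.float64(-25.9)], [0, np.float64(14.7), np.float64(-28.1)], [0, np.float64(15.4), np.float64(-29.3)]]
[[0, np.float64(1.1), np.float64(-1.7)], [0, np.float64(2.9), np.float64(-4.4)], [0, np.float64(4.8), np.float64(-7.1)], [0, np.float64(6.8), np.float64(-9.8)], [0, np.float64(8.8), np.float64(-12.5)], [0, np.float64(10.8), np.float64(-15.1)], [0, np.float64(12.9), np.float64(-17.6)], [0, np.float64(15.0), np.float64(-20.2)], [0, np.float64(15.9), np.float64(-21.2)], [0, np.float64(15.9), np.float64(-21.2)]]
```

>>> {"fn": "carry_out", "kwargs": {
  "travel": [
    [0, 0.8, -1.8],
    [0, 2.1, -4.9],
    [0, 3.8, -8.5],
    [0, 5.6, -12],
    [0, 7.4, -15.5],
    [0, 9.3, -19],
    [0, 11.3, -22.5],
    [0, 13.3, -26],
    [0, 14.7, -28],
    [0, 15.4, -29.3]
  ],
  "roll": [0, 0, 0, 0, 0, 0, 0, 0, 0, 0]
}}

```text
time: 17.5
position: [0.613, -0.0672, 0.1425]
tool_rot: [-180.0, -0.0, 168.7]
wrist_force: [-1.2, -5.3, -2.5]
gripper_width: 0.0097
```

>>> {"fn": "carry_out", "kwargs": {
  "travel": [
    [0, 1.1, -1.7],
    [0, 2.9, -4.4],
    [0, 4.8, -7],
    [0, 6.8, -9.8],
    [0, 8.8, -12.5],
    [0, 10.8, -15],
    [0, 12.9, -17.6],
    [0, 15, -20.2],
    [0, 16, -21.2],
    [0, 16, -21.2]
  ],
  "roll": [0, 0, 0, 0, 0, 0, 0, 0, 0, 0]
}}

```text
time: 18.5
position: [0.616, -0.0518, 0.1644]
tool_rot: [-179.9, -0.0, 168.7]
wrist_force: [-1.9, -6.3, 0.4]
gripper_width: 0.0093
```

```bash
python3 - <<'E'
import cv2
from rig import snapshot,ctrl
o=ctrl.observe(); print(o["time"],o["position"],o["tool_rot"],o["wrist_force"],o["torque"],o["gripper_width"])
w=snapshot("wrist")["color"]; cv2.imwrite("pics/w13.png",w[:,:,::-1])
s=snapshot("scene")["color"]; cv2.imwrite("pics/s13.png",cv2.resize(s[190:280,320:410,::-1],None,fx=6.6,fy=6.6,interpolation=cv2.INTER_CUBIC))
s=snapshot("top")["color"]; cv2.imwrite("pics/t13.png",cv2.resize(s[100:180,300:420,::-1],None,fx=6,fy=6,interpolation=cv2.INTER_CUBIC))
E
```

```text
18.5 [ 0.61601632 -0.05180915  0.16440626] [-1.79932728e+02 -1.49166881e-02  1.68711698e+02] [-1.85552244 -6.30573931  0.36990988] [-1.52816851  0.35838376  0.04651372] 0.009250665764177856
```

View pics/w13.png

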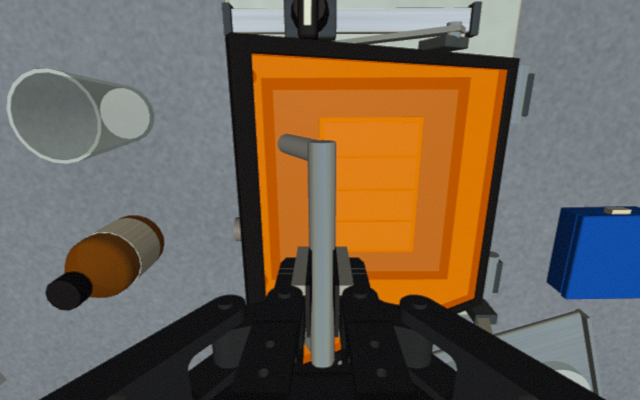

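View pics/s13.png

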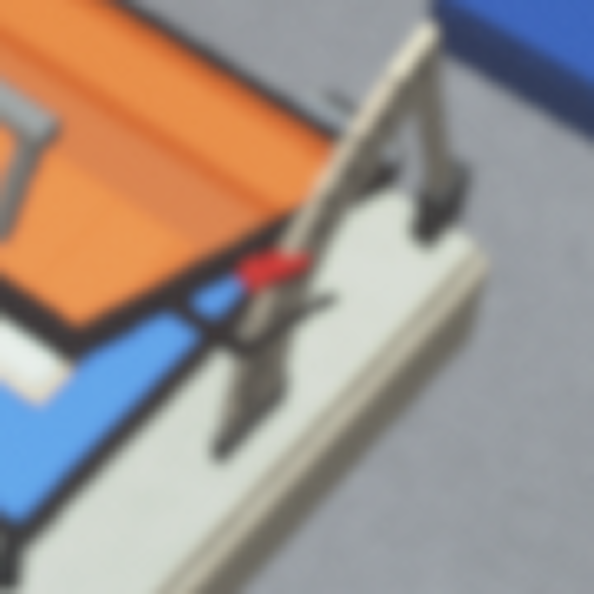

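View pics/t13.png

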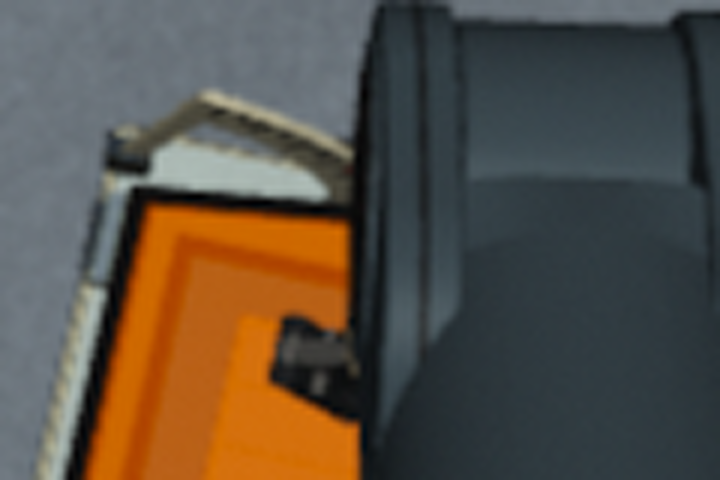

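```bash
python3 - <<'E'
from h import *
b=[0.61296486,-0.00719243,-0.19209211,0.10079988]
M=R.from_euler('z',b[2]).as_matrix()
W=lambda p:M@np.array(p)+[b[0],b[1],0]
for xm in (.126,.13,.135):
  for t in (26,28,30,32,34,36):
    a=np.radians(t); print(xm,t,[((proj("scene",W((xm,b[3]-r*np.cos(a),.083+r*np.sin(a))))-[320,190])*6.6).round(0).tolist() for r in (.09,.11,.13,.15)])
E
```

```text
0.126 26 [[318.0, 278.0], [287.0, 298.0], [255.0, 318.0], [222.0, 338.0]]
0.126 28 [[322.0, 270.0], [292.0, 288.0], [260.0, 306.0], [228.0, 325.0]]
0.126 30 [[326.0, 262.0], [296.0, 278.0], [266.0, 294.0], [235.0, 311.0]]
0.126 32 [[330.0, 254.0], [301.0, 268.0], [272.0, 282.0], [241.0, 296.0]]
0.126 34 [[334.0, 246.0], [306.0, 257.0], [278.0, 269.0], [248.0, 282.0]]
0.126 36 [[338.0, 237.0], [311.0, 247.0], [284.0, 257.0], [255.0, 267.0]]
0.13 26 [[329.0, 285.0], [298.0, 305.0], [266.0, 325.0], [233.0, 345.0]]
0.13 28 [[332.0, 277.0], [302.0, 295.0], [271.0, 313.0], [239.0, 332.0]]
0.13 30 [[336.0, 269.0], [307.0, 285.0], [276.0, 301.0], [245.0, 318.0]]
0.13 32 [[340.0, 261.0], [312.0, 274.0], [282.0, 289.0], [252.0, 303.0]]
0.13 34 [[344.0, 252.0], [317.0, 264.0], [288.0, 276.0], [259.0, 289.0]]
0.13 36 [[348.0, 244.0], [322.0, 254.0], [294.0, 264.0], [266.0, 274.0]]
0.135 26 [[342.0, 293.0], [311.0, 313.0], [279.0, 333.0], [246.0, 354.0]]
0.135 28 [[345.0, 285.0], [315.0, 303.0], [284.0, 322.0], [252.0, 341.0]]
0.135 30 [[349.0, 277.0], [320.0, 293.0], [290.0, 310.0], [259.0, 327.0]]
0.135 32 [[353.0, 269.0], [325.0, 283.0], [296.0, 297.0], [265.0, 312.0]]
0.135 34 [[357.0, 261.0], [330.0, 273.0], [302.0, 285.0], [272.0, 298.0]]
0.135 36 [[361.0, 252.0], [335.0, 262.0], [308.0, 273.0], [280.0, 283.0]]
```

```bash
python3 - <<'E'
from h import *
from fit2 import projw,P1
b=[0.61296486,-0.00719243,-0.19209211,0.10079988]
M=R.from_euler('z',b[2]).as_matrix()
def tri(obs):
    g=lambda P:np.concatenate([(projw(P,*P1) if c=="w" else proj(c,P))-uv for c,uv in obs])
    q=least_squares(g,[.74,-.05,.15]); B=M.T@(q.x-[b[0],b[1],0])-[0,b[3],.083]; print(B.round(4),"r",np.hypot(B[1],B[2]).round(4),"ang",np.degrees(np.arctan2(B[2],-B[1])).round(1),q.fun.round(1))
tri([("w",(610,123)),("top",(371,126.8)),("scene",(356.7,231.4))])
tri([("w",(610,123)),("top",(371,126.8))])
tri([("w",(610,123)),("scene",(356.7,231.4))])
# inner end
tri([("w",(601,93)),("top",(360,126.5)),("scene",(366.5,229.5))])
tri([("w",(601,93)),("scene",(366.5,229.5))])
E
python3 - <<'E'
import cv2
s=cv2.imread("pics/top0.png"); cv2.imwrite("pics/t0d.png",cv2.resize(s[112:142,345:385],None,fx=16,fy=16,interpolation=cv2.INTER_NEAREST))
s=cv2.imread("pics/scene0.png"); cv2.imwrite("pics/s0d.png",cv2.resize(s[215:255,340:385],None,fx=14,fy=14,interpolation=cv2.INTER_NEAREST))
E
```

```text
[ 0.1235 -0.122   0.0852] r 0.1488 ang 34.9 [-0.2  0.7 -1.2 -0.7  0.6 -0.5]
[ 0.1222 -0.1217  0.0869] r 0.1496 ang 35.5 [-0.   0.5 -1.4 -0.4]
[ 0.1237 -0.1217  0.0849] r 0.1484 ang 34.9 [-0.2  0.3  0.8 -0.4]
[ 0.1263 -0.0973  0.0654] r 0.1172 ang 33.9 [ 0.  -0.2 -0.5 -1.5 -1.6  0.3]
[ 0.1271 -0.0971  0.0645] r 0.1166 ang 33.6 [ 0.3 -0.4 -1.3  0.7]
```

View pics/t0d.png

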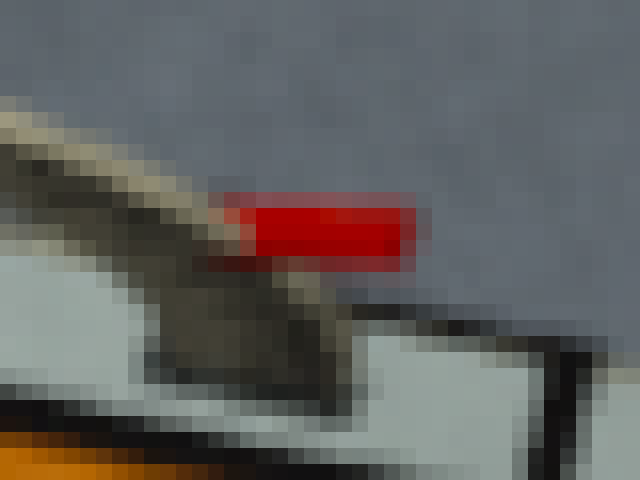

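View pics/s0d.png

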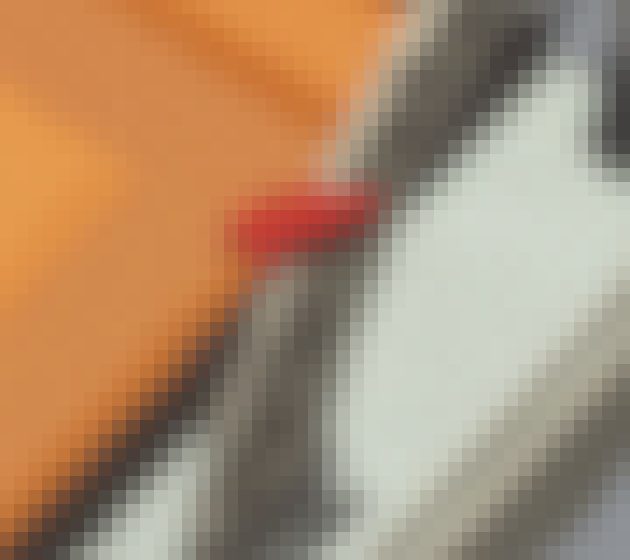

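```bash
python3 -c "
from h import *
arc(28.3,[28.6,29.2,29.8,30.4,31,31.6,32.2,32.8,33,33])"
```

```text
[[0, np.float64(0.7), np.float64(-0.7)], [0, np.float64(2.0), np.float64(-2.2)], [0, np.float64(3.3), np.float64(-3.7)], [0, np.float64(4.7), np.float64(-5.2)], [0, np.float64(6.0), np.float64(-6.6)], [0, np.float64(7.4), np.float64(-8.0)], [0, np.float64(8.8), np.float64(-9.4)], [0, np.float64(10.2), np.float64(-10.8)], [0, np.float64(10.7), np.float64(-11.3)], [0, np.float64(10.7), np.float64(-11.3)]]
```

>>> {"fn": "carry_out", "kwargs": {
  "travel": [
    [0, 0.7, -0.7],
    [0, 2, -2.2],
    [0, 3.3, -3.7],
    [0, 4.7, -5.2],
    [0, 6, -6.6],
    [0, 7.4, -8],
    [0, 8.8, -9.4],
    [0, 10.2, -10.8],
    [0, 10.7, -11.3],
    [0, 10.7, -11.3]
  ],
  "roll": [0, 0, 0, 0, 0, 0, 0, 0, 0, 0]
}}

```text
time: 19.65
position: [0.6179, -0.0416, 0.176]
tool_rot: [-179.9, -0.0, 168.7]
wrist_force: [-1.3, -5.6, 0.8]
gripper_width: 0.0094
```

```bash
python3 - <<'E'
import cv2
from rig import snapshot,ctrl
o=ctrl.observe(); print(o["time"],o["position"],o["tool_rot"],o["wrist_force"],o["torque"],o["gripper_width"])
w=snapshot("wrist")["color"]; cv2.imwrite("pics/w14.png",w[:,:,::-1])
s=snapshot("scene")["color"]; cv2.imwrite("pics/s14f.png",s[:,:,::-1]); cv2.imwrite("pics/s14.png",cv2.resize(s[190:280,320:410,::-1],None,fx=6.6,fy=6.6,interpolation=cv2.INTER_CUBIC))
E
```

```text
19.65 [ 0.61790667 -0.04161695  0.1760421 ] [-1.79903976e+02 -2.24986272e-02  1.68703150e+02] [-1.28258559 -5.58870065  0.76677729] [-1.51215141  0.38065383  0.03904039] 0.009362688727061214
```

View pics/s14.png

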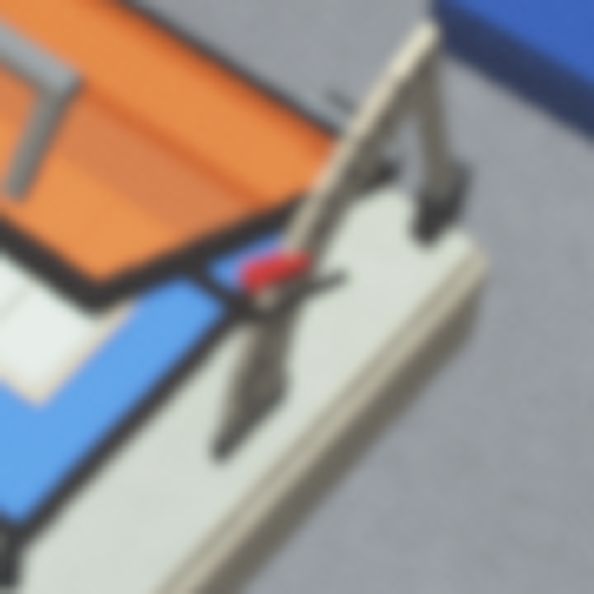

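View pics/s14f.png

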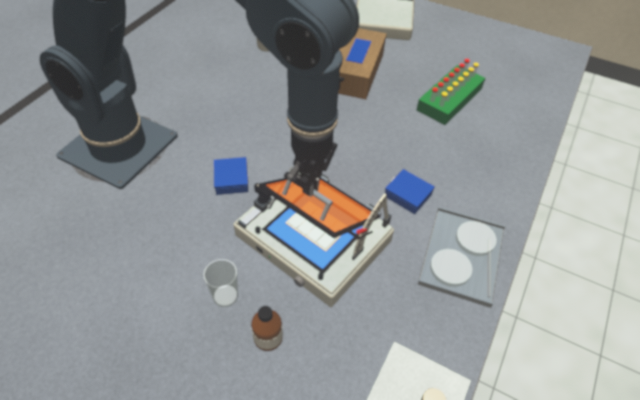

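```bash
python3 - <<'E'
from h import *
from fit2 import projw,P1
b=[0.61296486,-0.00719243,-0.19209211,0.10079988]
M=R.from_euler('z',b[2]).as_matrix()
def W(p): return M@np.array(p)+[b[0],b[1],0]
# needle when shut in w1: points on line
for uv in ((551,149),(556,121)):
    q=least_squares(lambda v:projw(W((v[0],b[3]-v[1],.083)),*P1)-uv,[.13,.13]); print("needle shut x,r",q.x.round(4))
T_=lambda v:(np.array(v)/6.6+[320,190])
for name,p0,p1 in (("s13",(245,347),(330,298)),("s14",(252,309),(340,275))):
  for xm in (.130,.133,.136):
    def g(t):
        a=np.radians(t[0]); o=[]
        A=[proj("scene",W((xm,b[3]-r*np.cos(a),.083+r*np.sin(a)))) for r in (.08,.16)]
        n=np.array([-(A[1]-A[0])[1],(A[1]-A[0])[0]]); n/=np.linalg.norm(n)
        return [n@(T_(p0)-A[0]),n@(T_(p1)-A[0])]
    q=least_squares(g,[30]); print(name,xm,q.x.round(2),q.fun.round(2))
E
python3 - <<'E'
import cv2
s=cv2.imread("pics/s14f.png"); cv2.imwrite("pics/s14d.png",cv2.resize(s[215:255,340:385],None,fx=14,fy=14,interpolation=cv2.INTER_NEAREST))
E
```

```text
needle shut x,r [0.1374 0.1542]
needle shut x,r [0.1369 0.1243]
s13 0.13 [23.15] [ 0.47 -0.76]
s13 0.133 [25.83] [ 0.27 -0.43]
s13 0.136 [28.17] [ 0.07 -0.11]
s14 0.13 [30.02] [ 0.66 -1.11]
s14 0.133 [32.05] [ 0.46 -0.77]
s14 0.136 [33.83] [ 0.27 -0.44]
```

View pics/s14d.png

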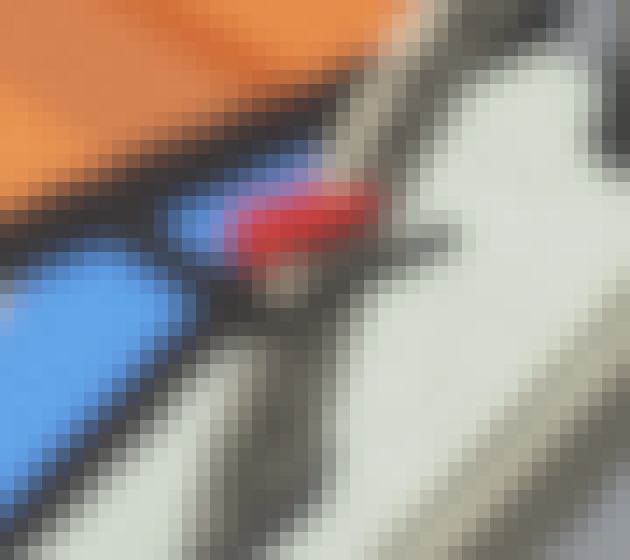

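View pics/w14.png

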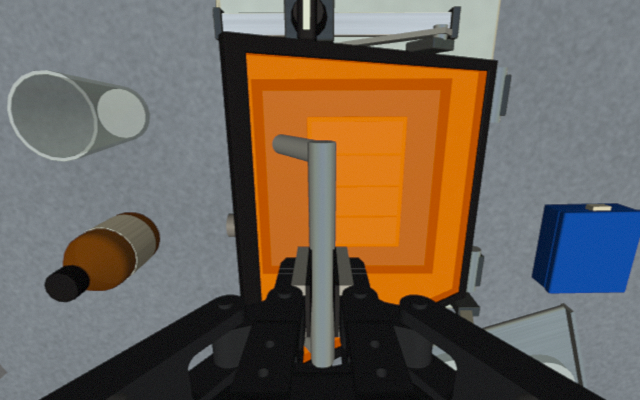

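```bash
cat > box.py <<'E'
from h import *
from fit2 import projw,P1
import cv2, itertools
from scipy.optimize import differential_evolution
b=[0.61296486,-0.00719243,-0.19209211,0.10079988]
M=R.from_euler('z',b[2]).as_matrix()
def W(p): return M@np.array(p)+[b[0],b[1],0]
ims={}
for c,f,roi in (("w","w1",(580,80,640,140)),("top","top0",(345,110,390,145)),("scene","scene0",(335,210,390,255))):
    im=cv2.imread(f"pics/{f}.png").astype(float)[roi[1]:roi[3],roi[0]:roi[2]]
    B,G,Rr=im[...,0],im[...,1],im[...,2]
    ims[c]=(np.clip((Rr-1.2*np.maximum(G,B)-10)/60,0,1)*(G<0.6*Rr)*(B>G*0.6),roi); print(c,(ims[c][0]>.5).sum())
S8=8
def rend(c,v,r0):
    th,xc,hw,r1,dx,dy=v[:6]; roi=ims[c][1]; pts=[]
    for x in (xc-hw,xc+hw):
        for r in (r0,r1):
            for s in (-.003,.003):
                y=-r*np.cos(th)+s*np.sin(th); z=r*np.sin(th)+s*np.cos(th)
                P=W((x,b[3]+y,.083+z)); u=projw(P,*P1) if c=="w" else proj(c,P); pts.append((u-roi[:2]+.5)*S8)
    h=cv2.convexHull(np.array(pts,np.float32)).round().astype(np.int32)
    m=np.zeros(((roi[3]-roi[1])*S8,(roi[2]-roi[0])*S8),np.uint8); cv2.fillConvexPoly(m,h,255)
    return cv2.resize(m,(roi[2]-roi[0],roi[3]-roi[1]),interpolation=cv2.INTER_AREA)/255.
def cost(v):
    e=0
    for c,r0 in zip(("w","top","scene"),v[6:]):
        a=ims[c][0]; e+=((rend(c,v,r0)-a)**2).sum()/max(a.sum(),1)
    return e
for seed in (0,1):
    q=differential_evolution(cost,[(.45,.77),(.115,.14),(.003,.009),(.135,.165),(0,0.001),(0,.001),(.1,.14),(.1,.14),(.1,.14)],seed=seed,maxiter=150,popsize=10,tol=1e-6)
    print(np.degrees(q.x[0]),q.x.round(4),q.fun)
E
python3 box.py
```

```text
w 125
top 19
scene 45
32.81429652950996 [5.727e-01 1.210e-01 3.200e-03 1.400e-01 5.000e-04 3.000e-04 1.400e-01
 1.400e-01 1.144e-01] 1.9683257345490743
32.71749192510693 [0.571  0.1209 0.003  0.1399 0.0008 0.001  0.1399 0.1399 0.1135] 1.9715943671485532
```

```bash
sed -i 's|^    ims\[c\]=.*|    k=.75 if c=="scene" else .35; ims[c]=(((Rr>60)\&(np.maximum(G,B)<(.42 if c!="scene" else .62)*Rr)\&(abs(G-B)<(.12 if c!="scene" else .25)*Rr)).astype(float),roi); print(c,ims[c][0].sum()); cv2.imwrite(f"pics/m_{c}.png",cv2.resize(np.hstack([im,np.repeat(ims[c][0][...,None]*255,3,2)]).astype(np.uint8),None,fx=5,fy=5,interpolation=cv2.INTER_NEAREST))|' box.py; python3 box.py
python3 -c "
import cv2,numpy as np
a=[cv2.imread(f'pics/m_{c}.png') for c in ('w','top','scene')]
W=max(x.shape[1] for x in a); cv2.imwrite('pics/mm.png',np.vstack([np.pad(x,((0,0),(0,W-x.shape[1]),(0,0))) for x in a])[:, :])
print(W,sum(x.shape[0] for x in a))"
```

```text
w 456.0
top 37.0
scene 58.0
34.650981989128304 [6.048e-01 1.236e-01 3.900e-03 1.477e-01 4.000e-04 7.000e-04 1.216e-01
 1.226e-01 1.183e-01] 0.5590624521996862
34.72717618597161 [6.061e-01 1.236e-01 3.800e-03 1.478e-01 1.000e-04 7.000e-04 1.217e-01
 1.223e-01 1.178e-01] 0.5613018925141584
600 700
```

View pics/mm.png

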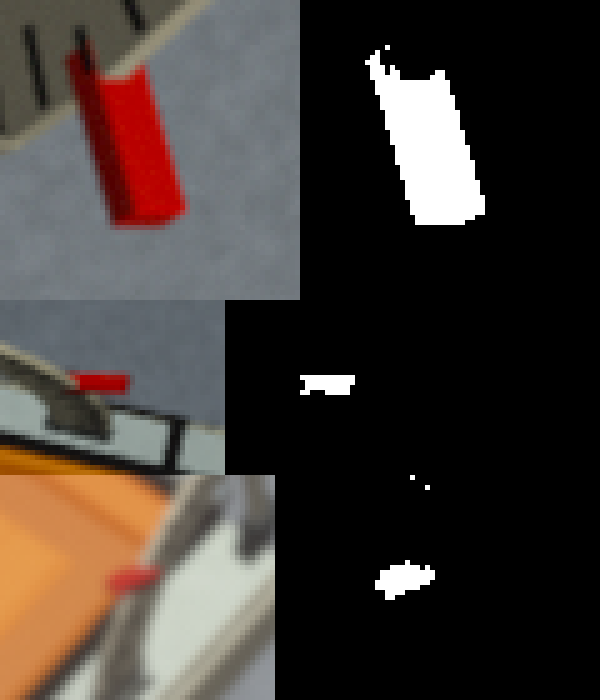

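>>> {"fn": "carry_out", "kwargs": {
  "travel": [
    [0, 0.4, -0.4],
    [0, 0.8, -0.8],
    [0, 1.2, -1.2],
    [0, 1.6, -1.6],
    [0, 1.6, -1.6],
    [0, 1.6, -1.6],
    [0, 1.6, -1.6],
    [0, 1.6, -1.6],
    [0, 1.6, -1.6],
    [0, 1.6, -1.6]
  ],
  "roll": [0, 0, 0, 0, 0, 0, 0, 0, 0, 0]
}}

```text
time: 20.75
position: [0.6182, -0.0401, 0.1776]
tool_rot: [-179.9, -0.0, 168.7]
wrist_force: [-0.2, -4.7, -0.4]
gripper_width: 0.0093
```

```bash
python3 - <<'E'
import cv2,numpy as np
from rig import snapshot,ctrl
o=ctrl.observe(); print(o["time"],o["position"],o["wrist_force"],o["gripper_width"],abs(o["joint_vel"]).max())
s=snapshot("scene")["color"]; cv2.imwrite("pics/s15f.png",s[:,:,::-1]); cv2.imwrite("pics/s15.png",cv2.resize(s[190:280,320:410,::-1],None,fx=6.6,fy=6.6,interpolation=cv2.INTER_CUBIC))
w=snapshot("wrist")["color"]; cv2.imwrite("pics/w15.png",w[:,:,::-1])
E
```

```text
20.75 [ 0.61820724 -0.04005414  0.17764823] [-0.19545836 -4.66519264 -0.41905267] 0.0092749037020322 0.11331161814736863
```

View pics/s15.png

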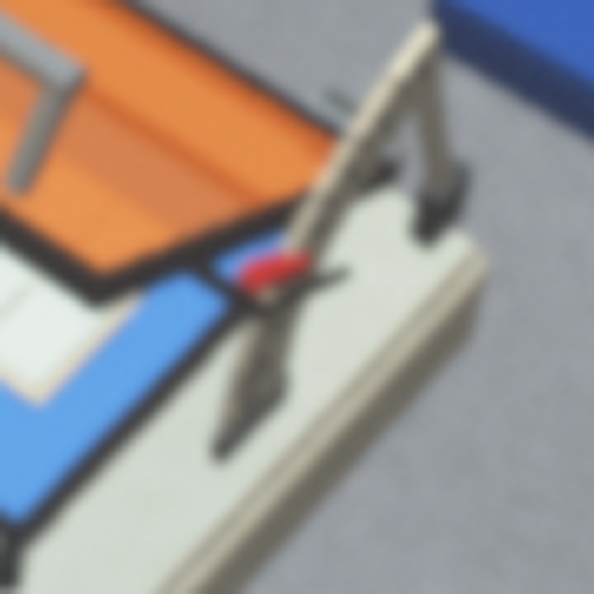

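```bash
python3 - <<'E'
from rig import ctrl
print(ctrl.finish_job()); o=ctrl.observe(); print(o["time"],o["position"],o["gripper_width"],o["wrist_force"])
E
```

```text
the job is handed in; nothing more can be done
None
the job is handed in; nothing more can be done
```

I loosened the wing knob by about 84° to roughly 1.55 rad, with the shield still shut. I then took the bar handle, swung the shield up along its arc to the red marker, and handed the job in at about 21 s still gripping it. No verdict was reported.

**Last checks:**
- **Knob:** it stayed turned after I let go of it.
- **Grip:** the gripper was on the bar at 60 N, reading 9.3 mm open, and the arm was almost still.
- **Beaker, bottle and boxes:** they looked unmoved in the last full views.

**Marker angle:** a box fit to three pictures gave 34.7°, and direct triangulation about 34–35°. I had no view straight onto the scale.

**Needle angle:** just before a last 0.7° nudge, the scene camera gave about 34.4° and the arm's own travel about 33°. That puts the final angle at roughly 34–35°, within the 3.5° allowed. After the nudge I compared needle and marker by eye, correcting for the viewing angle, and they agreed to about 1°.

**What disagreed:**
- **Fingertips:** they appeared about 30–35 mm shorter than the stated tool point, so my first attempt on the knob closed on air above it. I corrected this from the pictures, and the real grips at the lower height held.
- **Needle and marker:** in the final raw picture the needle appears a little below the marker. The needle stands about 13 mm in front of the clip, which accounts for the gap.

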